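# Pack up the draining board and hold the wedge tight

### The arm

A 6-joint arm with a two-finger parallel gripper is mounted at the origin on the work surface. World frame = base frame: x ahead of the robot, y to its left, z up, the work surface at z = 0. Lengths are in mm, angles in rad, forces in N, time in s.
With the tool pointing down it reaches from about 325 to 775 mm from the base axis. Payload 9.3 kg.
Tool frame: the origin (TCP) lies midway between the tips of the shut fingers; the grasp point (between the pads) lies 19 mm behind it (robot.grip_point_offset is the distance from the TCP to the grasp point, in mm); z points along the fingers, y is the direction in which the jaws open and shut (so a half turn about z gives the same grasp; the last joint's range is limited). The gripper opens to 85 mm and grips with 20 to 120 N. Pads are 22 mm wide; open, the fingers measure 114 mm over their backs; the gripper's body (76 mm by 85 mm) begins 54 mm behind the grasp point. The pads swing forward as they close: fully open they stand 13 mm farther back than shut.
Start: joints at [0.949, 0.259, 0.021, 1.334, 0, 1.418], TCP at [248.499, 490.657, 231.279] pointing down, gripper open.
Joint ranges: [-3.04, 3.04], [-0.91, 1.82], [-1.04, 1.36], [-1.92, 1.95], [-1.52, 1.45], [-3.14, 3.14]. Speed limits (rad/s): [2.22, 2.22, 2.79, 3.14, 3.14, 3.14].

### API

Orientations are given as a unit quaternion [w, x, y, z].
In Python, from workcell import sensors, snapshot, robot, look_for gives the robot as it stands. The module is installed in compiled form; this text tells all that it offers.
- The arm moves only by the tool carry_out, never from a script. Its argument "moves" is a list of rows, each an object with "claw": the finger opening in m, from 0 to 0.0854; "xyz": the shift along the tool's x, y, z in m, a list of three; "turn": the turn about the tool's z in degrees. In form: [{"claw": claw, "xyz": [dx, dy, dz], "turn": turn}, ...]. A call has 1 to 8 rows; each row shifts and turns the commanded pose from where the row before left it, along the tool's axes as they then stand; what a row does not reach is not made up. A row lasts 1/8 s, in which the tool goes at most 62.5 mm and 10.7 degrees, less where a joint would pass 70% of its speed; a pose out of reach is approached as far as the arm can. A call with a gripper value outside its range is refused whole. The fingers move at their own pace and stop on an object; the grip force is fixed at half the most. Time passes only in rows, so rows that do not move let the fingers close. It gives the time, the measured TCP pose, the force and the opening at its end, in the units of the state.
- sensors.observe(): the state, without advancing time (a new reading comes with each control period).
- snapshot(name): name is "side" or "top" or "wrist"; returns a dict with "color" (384x512x3 uint8, red, green, blue), "intrinsics" (3x3 intrinsics, pixels), "world_to_cam" (4x4, takes a point from world to camera coordinates); the wrist camera has in their place "hand_eye" (4x4, takes a point from camera to tool coordinates, whose origin is the TCP and whose axes are the flange's). Camera axes: x right, y down, z forward; pixel columns grow to the right and rows downward; lengths in mm; the calibration is good to about 2 mm. A picture is of the moment at which its call begins: read the wrist's pose just before it. There is no depth.
- robot.job_done(): hands the job in, once; it reports no verdict.
Trained networks look in a picture, given as the dict that the camera call returned (one of the last four; its "shot" number tells which), for a name from the list of things; names that differ only in an ending like _2 or _b are one class to them, and where a whole thing is asked for, a point or a joint stands for the part that bears it (a point fixed in the world has none). Each returns a list of dicts, best first, with "conf" (0 to 1); they miss things now and then, are a little off and sometimes report something else, mostly with a low value. They report only what shows in the picture. A call takes as long as a camera call. They do not tell look-alikes from the thing itself.
- look_for(picture, name): "xy" ([column, row] in pixels, amid what is visible of it).
The state is a dict: "clock": time; "joint_pos": joint angles; "joint_vel": joint speeds; "effort": joint torques, N m; "position": TCP position; "ee_rot": TCP orientation; "wrist_force": force on the tool from outside, world axes, zero at the start; "moment": the same for the moment, N m; "finger_gap": finger opening in mm.
Only numpy, scipy, OpenCV 4.12 (cv2) and the standard library are available. Lean on these libraries where they do the work, as an engineer would, in place of code of your own. Each camera call takes 0.05 s, during which the arm holds its last target.

### The job

The steel draining board has lost a foot: under the yellow mark, slide blue packers in below its front edge, lengthwise, flat on top of one another and each in to the stop, until the gap left is small enough for the orange wedge; leave spare packers well away from the gap. Then push the wedge in on top of them, level and thin end first, until you feel its slope jam firmly, without ramming, between the packers and the edge (its grip block must not reach the edge). Finish while still gripping the wedge and keeping it pressed in, and do not disturb the brush, mug, bowl or spoon.

Things in the scene. Friction and masses are not known exactly. Their poses are not given: they have to be found in the camera images.
- drainer: fixed steel draining board, 360 x 240 mm. Origin at the gap: x = 0 front of the rolled front edge (12 mm thick, lowest line at x = 6 mm), y = 0 middle of the yellow mark, z = 0 underside of the edge, so its height is the gap height (17 to 36 mm). x points in under the board, y left along the edge (-70 to +290 mm), z up. Top 24 mm, side rims 33 mm above origin; rigid.
- drainer_stop (a point): face of the fixed stop under the board (hidden from above), 80 mm in from the front of the edge at the yellow mark; the stop is 100 mm wide and goes down to the worktop; same axes as the board. Behind the edge the underside of the board is 12 mm higher than the edge.
- packer1_mid (a point): a flat blue plastic packer, 130 x 36 x 10 mm thick, lying flat on the worktop; all three are alike; this point is its centre (half-way up, 5 mm above its underside), x along its length, y across its width, z up; weighs about 45 g; grip it across its 36 mm width
- packer2_mid (a point): a flat blue plastic packer, 130 x 36 x 10 mm thick, lying flat on the worktop; all three are alike; this point is its centre (half-way up, 5 mm above its underside), x along its length, y across its width, z up; weighs about 45 g; grip it across its 36 mm width
- packer3_mid (a point): a flat blue plastic packer, 130 x 36 x 10 mm thick, lying flat on the worktop; all three are alike; this point is its centre (half-way up, 5 mm above its underside), x along its length, y across its width, z up; weighs about 45 g; grip it across its 36 mm width
- wedge_grip (a point): orange plastic wedge, 110 mm long, 26 mm wide, flat underneath, 50 g. Point: centre of its upright grip block (30 mm long, 26 mm wide, top 50 mm above the underside, at the thick end), 34 mm above the underside, 95 mm behind the thin end; x points to the thin end, y across, z up. Grip the block across its 26 mm width.
- wedge_nose (a point): middle of the wedge's underside at its thin end; axes as at the grip. The top slopes evenly from 4 mm thick here to 18 mm thick 70 mm behind; it stays 18 mm thick to the grip block, which begins 80 mm behind the thin end.
- brush: green washing-up brush lying on the worktop, 150 mm long; a bystander
- mug: blue mug, 80 mm wide, 90 mm high; origin under its middle; a bystander
- bowl: white bowl, 120 mm wide, 50 mm high, standing on the draining board; origin under its middle; a bystander
- spoon: spoon lying on the worktop at the left; a bystander
Not all that is in view belongs to the job. What is shaped like the part that bears packer3_mid but turquoise or white is not meant.

How it is judged (in metres and radians):
On the way, in this order (a step that is already met when the one before it is completed fails the run):
1. a packer lies under the edge, in against the stop (((x of packer1_mid in the frame of drainer between 0 and 0.022 m and y of packer1_mid in the frame of drainer between -0.018 and 0.018 m and angle between the x axis of packer1 and the x axis of drainer, either way round below 0.15 rad and angle between packer1's own z axis and vertical below 0.08 rad) or (x of packer2_mid in the frame of drainer between 0 and 0.022 m and y of packer2_mid in the frame of drainer between -0.018 and 0.018 m and angle between the x axis of packer2 and the x axis of drainer, either way round below 0.15 rad and angle between packer2's own z axis and vertical below 0.08 rad) or (x of packer3_mid in the frame of drainer between 0 and 0.022 m and y of packer3_mid in the frame of drainer between -0.018 and 0.018 m and angle between the x axis of packer3 and the x axis of drainer, either way round below 0.15 rad and angle between packer3's own z axis and vertical below 0.08 rad))), for 0.2 s.
2. the gripped wedge is jammed between a packer and the edge (contact force between wedge and drainer above 2 N and contact force between the fingers and wedge above 3 N and (((x of packer1_mid in the frame of drainer between 0 and 0.022 m and y of packer1_mid in the frame of drainer between -0.018 and 0.018 m and angle between the x axis of packer1 and the x axis of drainer, either way round below 0.15 rad and angle between packer1's own z axis and vertical below 0.08 rad) and contact force between wedge and packer1 above 3 N) or ((x of packer2_mid in the frame of drainer between 0 and 0.022 m and y of packer2_mid in the frame of drainer between -0.018 and 0.018 m and angle between the x axis of packer2 and the x axis of drainer, either way round below 0.15 rad and angle between packer2's own z axis and vertical below 0.08 rad) and contact force between wedge and packer2 above 3 N) or ((x of packer3_mid in the frame of drainer between 0 and 0.022 m and y of packer3_mid in the frame of drainer between -0.018 and 0.018 m and angle between the x axis of packer3 and the x axis of drainer, either way round below 0.15 rad and angle between packer3's own z axis and vertical below 0.08 rad) and contact force between wedge and packer3 above 3 N)) and x of wedge_nose in the frame of drainer between 0.008 and 0.072 m and y of wedge_nose in the frame of drainer between -0.018 and 0.018 m and angle between the x axis of wedge and the x axis of drainer, either way round below 0.15 rad and angle between wedge's own z axis and vertical below 0.1 rad), for 0.2 s.
At the end, for the whole second after the job is handed in: Wedge gripped, at rest, level (0.1 rad), in line (0.15 rad, 18 mm), thin end 8 to 72 mm past the edge, pressing over 2 N on the edge and 3 N on a packer; every packer is flat under the mark (0.15 rad, 18 mm) within 15 mm of the stop, or over 120 mm away (all of step 2 and ((x of packer1_mid in the frame of drainer between 0 and 0.022 m and y of packer1_mid in the frame of drainer between -0.018 and 0.018 m and angle between the x axis of packer1 and the x axis of drainer, either way round below 0.15 rad and angle between packer1's own z axis and vertical below 0.08 rad) or horizontal distance between packer1_mid and drainer above 0.12 m) and ((x of packer2_mid in the frame of drainer between 0 and 0.022 m and y of packer2_mid in the frame of drainer between -0.018 and 0.018 m and angle between the x axis of packer2 and the x axis of drainer, either way round below 0.15 rad and angle between packer2's own z axis and vertical below 0.08 rad) or horizontal distance between packer2_mid and drainer above 0.12 m) and ((x of packer3_mid in the frame of drainer between 0 and 0.022 m and y of packer3_mid in the frame of drainer between -0.018 and 0.018 m and angle between the x axis of packer3 and the x axis of drainer, either way round below 0.15 rad and angle between packer3's own z axis and vertical below 0.08 rad) or horizontal distance between packer3_mid and drainer above 0.12 m) and linear speed of wedge below 0.01 m/s); the arm keeps its last pose, push and grip.
It fails at once if a bystander (brush, mug, bowl or spoon) is moved over 30 mm (distance of any of brush, mug, bowl, spoon from where it was at the start of the episode above 0.03 m).
It fails at once if the wedge is rammed against the edge with over 100 N (contact force between wedge and drainer above 100 N).
It also fails if it takes over 72 s, if anything falls off the work surface, if the arm or the gripper's body presses on something with over 40 N, if the wrist force passes 120 N, or if a joint passes its speed limit or range.

## Working session

There is one attempt and no reset: what is moved stays moved. The work goes in short steps, Python scripts to look and compute and a tool call to move; the robot and the scene stay as the last step left them, time stands still between calls to the robot, and variables do not carry over. Pictures are saved under pics/ and viewed, and the job is handed in when it is done.

Besides the shell and the picture viewer there is one more tool, called in YAML: its name, and indented under it one key for each argument. carry_out: Moves the arm, as the interface text tells. Its arguments: {"type":"object","properties":{"moves":{"type":"array","items":{"type":"object","properties":{"claw":{"type":"number"},"xyz":{"type":"array","items":{"type":"number"}},"turn":{"type":"number"}}}}},"required":["moves"]}

```bash
mkdir -p pics
cat > h.py <<'E'
import numpy as np, cv2
from workcell import sensors, snapshot, robot, look_for
def save(p,n): cv2.imwrite(f'pics/{n}.png',cv2.cvtColor(p['color'],cv2.COLOR_RGB2BGR))
def up(img,n,s=1.5): cv2.imwrite(f'pics/{n}.png',cv2.cvtColor(cv2.resize(img,None,fx=s,fy=s,interpolation=cv2.INTER_CUBIC),cv2.COLOR_RGB2BGR))
def R(q):
    from scipy.spatial.transform import Rotation as Ro
    return Ro.from_quat([q[1],q[2],q[3],q[0]]).as_matrix()
def w2c(p,s=None):
    if 'world_to_cam' in p: return np.array(p['world_to_cam'])
    T=np.eye(4);T[:3,:3]=R(s['ee_rot']);T[:3,3]=s['position']
    return np.linalg.inv(T@np.array(p['hand_eye']))
def ray(K,M,uv,z):
    C=np.linalg.inv(M);d=C[:3,:3]@np.linalg.inv(K)@[uv[0],uv[1],1];o=C[:3,3]
    return o+d*(z-o[2])/d[2]
def proj(K,M,P):
    P=np.atleast_2d(P);c=(M[:3,:3]@P.T).T+M[:3,3];q=(np.array(K)@c.T).T
    return q[:,:2]/q[:,2:]
E
python3 - <<'E'
from h import *
s=sensors.observe();print(s)
for n in ['top','side','wrist']:
    p=snapshot(n);save(p,n+'0');K=np.array(p['intrinsics']);M=w2c(p,s);print(n,K.tolist(),np.linalg.inv(M).round(2).tolist())
    for o in ['drainer','packer1_mid','wedge_grip','wedge_nose','brush','mug','bowl','spoon']:
        print(o,[(np.round(d['xy']).tolist(),round(d['conf'],2),ray(K,M,d['xy'],10).round().tolist()[:2]) for d in look_for(p,o)])
E
```

```text
{'clock': 0.0, 'joint_pos': array([9.49388614e-01, 2.59222873e-01, 2.07780801e-02, 1.33372924e+00,
       4.14949658e-06, 1.41821467e+00]), 'joint_vel': array([-6.09228180e-04,  6.43522060e-04,  1.15036896e-03, -1.71580566e-04,
        1.94715295e-03, -9.47612509e-05]), 'effort': array([ 6.26002275e-04, -5.55644095e+01,  3.44528675e+01,  1.36610624e-02,
        2.91982553e-05,  4.67476843e-05]), 'position': array([248.34012773, 490.42638783, 230.65593604]), 'ee_rot': array([-2.61899694e-04,  2.32272051e-01,  9.72650615e-01, -6.37128516e-04]), 'wrist_force': array([0.64793635, 0.01134235, 0.32811695]), 'moment': array([-0.04989027, -0.05103366,  0.00495624]), 'finger_gap': 85.6147456142922}
top [[362.8788678962374, 0.0, 260.5383711440291], [0.0, 362.8788678962374, 193.3003920555561], [0.0, 0.0, 1.0]] [[-0.01, -0.99, 0.11, 372.72], [-1.0, 0.01, -0.01, 19.89], [0.01, -0.11, -0.99, 975.78], [0.0, 0.0, 0.0, 1.0]]
drainer [([222.0, 126.0], 0.87, [669.0, 110.0]), ([394.0, 202.0], 0.36, [453.0, -349.0])]
packer1_mid [([394.0, 204.0], 0.8, [449.0, -349.0])]
wedge_grip [([335.0, 147.0], 0.91, 
[... 769 characters left out ...]
]), ([329.0, 249.0], 0.59, [616.0, -194.0])]
brush [([368.0, 277.0], 0.95, [661.0, -300.0]), ([256.0, 252.0], 0.37, [444.0, -127.0])]
mug [([182.0, 117.0], 0.55, [432.0, 423.0])]
bowl [([272.0, 116.0], 0.9, [698.0, 311.0]), ([366.0, 276.0], 0.17, [658.0, -296.0])]
spoon [([129.0, 158.0], 0.93, [232.0, 317.0])]
wrist [[302.59950930429954, 0.0, 254.9344396385294], [0.0, 302.59950930429954, 195.71777322490206], [0.0, 0.0, 1.0]] [[0.45, 0.85, 0.27, 179.94], [0.89, -0.43, -0.14, 524.86], [-0.0, 0.3, -0.95, 374.44], [0.0, 0.0, 0.0, 1.0]]
drainer []
packer1_mid []
wedge_grip []
wedge_nose []
brush []
mug [([250.0, 318.0], 0.71, [445.0, 382.0])]
bowl []
spoon [([140.0, 170.0], 0.57, [188.0, 362.0])]
```

Run:
```python
import cv2
for n in ['top0','side0']:
    cv2.imwrite(f'pics/{n}b.png',cv2.resize(cv2.imread(f'pics/{n}.png'),None,fx=1.5,fy=1.5,interpolation=cv2.INTER_CUBIC))
```

```text
(no output)
```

View pics/top0b.png

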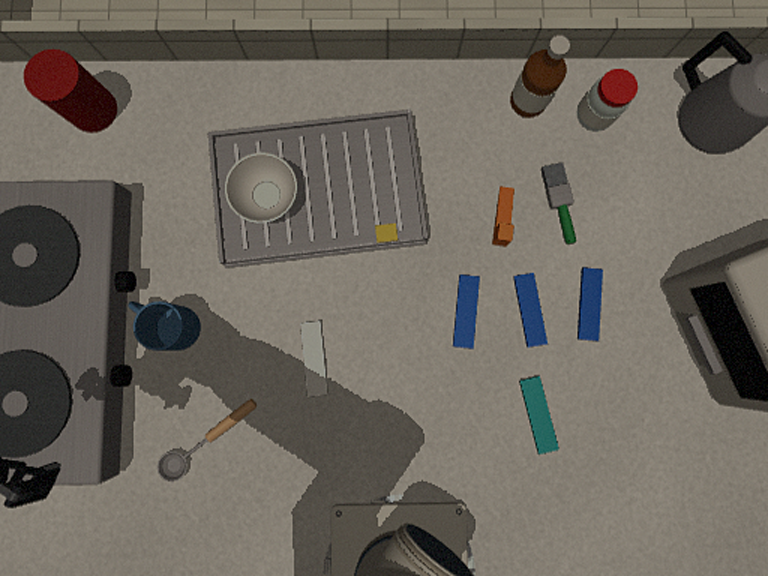

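View pics/side0b.png

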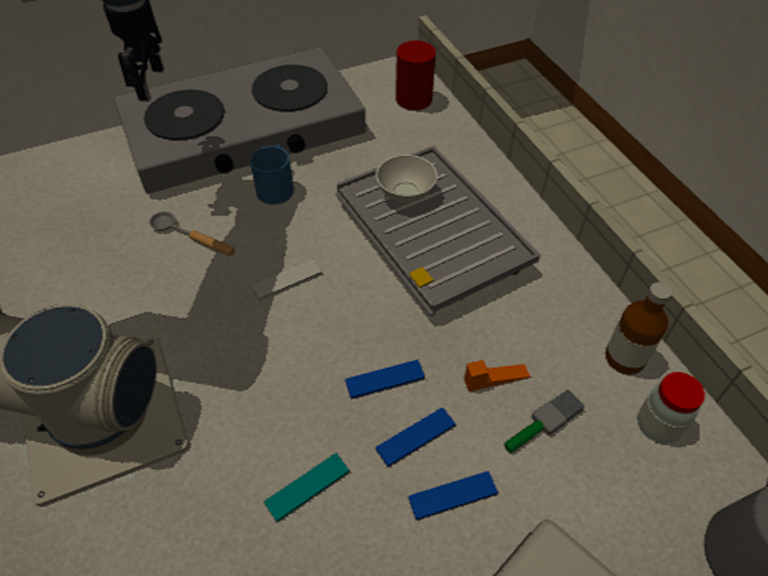

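The top view shows three blue packers (at 1.5x: 466,311; 531,310; 590,304), the wedge at (504,216), the yellow mark at (386,232), and turquoise and white decoys. Next I'll segment the colours and zoom in on the board.

```bash
cat >> h.py <<'E'
def segs(p,kind,minA=60):
    hsv=cv2.cvtColor(p['color'],cv2.COLOR_RGB2HSV)
    lo,hi={'blue':((108,120,60),(125,255,255)),'orange':((4,150,90),(16,255,255)),'yellow':((20,120,60),(32,255,255))}[kind]
    m=cv2.inRange(hsv,lo,hi);c,_=cv2.findContours(m,cv2.RETR_EXTERNAL,cv2.CHAIN_APPROX_NONE)
    return [x for x in c if cv2.contourArea(x)>minA]
def und(x,K,M,z): # contour -> plane rect
    P=np.array([ray(K,M,q,z)[:2] for q in x[:,0,:].astype(float)],np.float32)
    return P,cv2.minAreaRect(P)
E
python3 - <<'E'
from h import *
for n in ['top','side']:
    p=snapshot(n);K=np.array(p['intrinsics']);M=w2c(p)
    for k,z in [('blue',10),('orange',18),('yellow',50)]:
        for c in segs(p,k):
            P,r=und(c,K,M,z);b=cv2.boxPoints(r)
            e=[b[1]-b[0],b[2]-b[1]];e=max(e,key=np.linalg.norm)
            print(n,k,np.round(r[0],1),np.round(r[1],1),'yaw',round(np.degrees(np.arctan2(e[1],e[0])),1))
    img=p['color'];cr=img[60:190,130:300] if n=='top' else img[90:225,215:370]
    up(cr,n+'crop',4.5)
E
```

```text
top blue [ 443.9 -125.4] [ 35.3 128.3] yaw -6.9
top blue [ 445.1 -240.3] [128.5  34.8] yaw 8.6
top blue [ 454.5 -348.7] [ 35.2 128.6] yaw -6.3
top orange [ 618.8 -199.4] [29.8 99.4] yaw -2.1
top yellow [578.   15.6] [30.5 35.9] yaw -84.7
side orange [ 619.  -197.2] [ 38.8 102.4] yaw -31.2
side yellow [580.1  17.2] [32.8 36.8] yaw -83.5
```

View pics/topcrop.png

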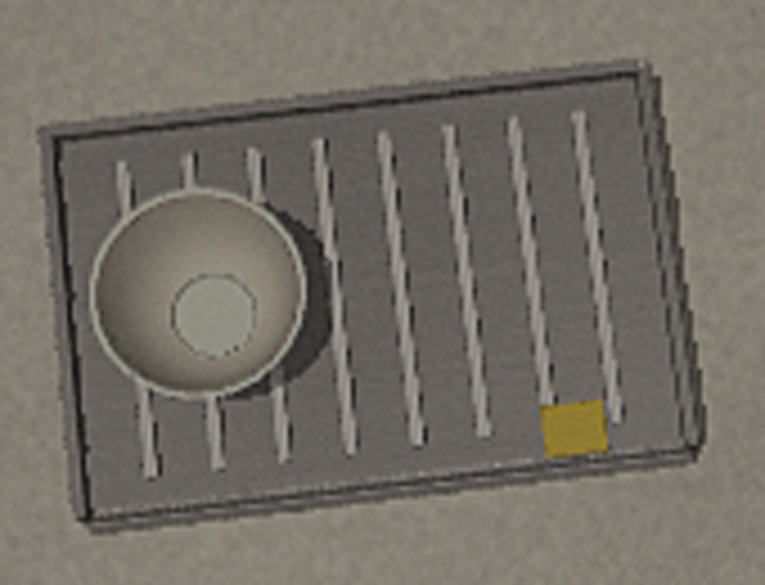

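View pics/sidecrop.png

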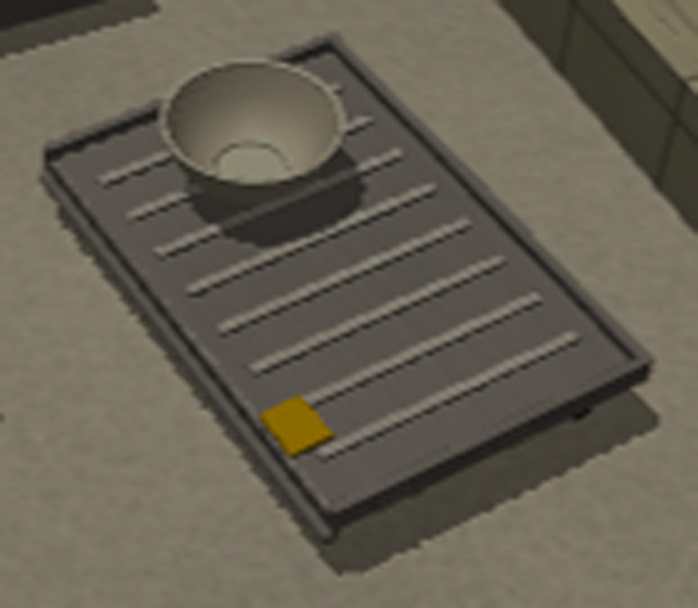

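carry_out:
  moves:
    - {"claw": 0.085, "xyz": [0, 0, 0], "turn": -8.2}
    - {"claw": 0.085, "xyz": [0, 0, 0], "turn": -8.2}
    - {"claw": 0.085, "xyz": [0, 0, 0], "turn": -8.2}
    - {"claw": 0.085, "xyz": [0, 0, 0], "turn": -8.2}
    - {"claw": 0.085, "xyz": [-0.016, -0.054, 0], "turn": 0}
    - {"claw": 0.085, "xyz": [-0.016, -0.054, 0], "turn": 0}
    - {"claw": 0.085, "xyz": [-0.016, -0.054, 0], "turn": 0}
    - {"claw": 0.085, "xyz": [-0.016, -0.054, 0], "turn": 0}

```text
clock: 2.45
position: [334.8, 280.9, 231.4]
ee_rot: [0.0, -0.052, 0.999, 0.0]
wrist_force: [0.4, 0.5, -0.4]
finger_gap: 85.1
```

carry_out:
  moves:
    - {"claw": 0.085, "xyz": [-0.015, -0.054, 0], "turn": 0}
    - {"claw": 0.085, "xyz": [-0.015, -0.054, 0], "turn": 0}
    - {"claw": 0.085, "xyz": [-0.015, -0.054, 0], "turn": 0}
    - {"claw": 0.085, "xyz": [-0.015, -0.054, 0], "turn": 0}
    - {"claw": 0.085, "xyz": [-0.015, -0.054, 0], "turn": 0}
    - {"claw": 0.085, "xyz": [0, 0, 0], "turn": 0}
    - {"claw": 0.085, "xyz": [0, 0, 0], "turn": 0}

```text
clock: 3.32
position: [436.8, 21.7, 231.2]
ee_rot: [-0.0, -0.051, 0.999, 0.0]
wrist_force: [1.6, 0.3, -0.0]
finger_gap: 84.9
```

```bash
cat >> h.py <<'E'
def yawx(s): 
    r=R(s['ee_rot']);return np.degrees(np.arctan2(r[1,0],r[0,0]))%360
def st():
    s=sensors.observe();print('t',round(s['clock'],2),'pos',np.round(s['position'],1),'yawx',round(yawx(s),2),'tilt',np.round(R(s['ee_rot'])[:,2],3),'F',np.round(s['wrist_force'],1),'gap',round(s['finger_gap'],1));return s
def go(s,tgt,yaw):
    """turn needed, then shift in tool axes after the turn"""
    turn=-((yaw-yawx(s)+180)%360-180);a=np.radians(yaw);x=np.array([np.cos(a),np.sin(a)]);y=np.array([x[1],-x[0]])
    d=np.array(tgt)-s['position'];print('turn',round(turn,2),'shift',np.round([d[:2]@x,d[:2]@y,-d[2]],1))
E
python3 - <<'E'
from h import *
s=st();p=snapshot('wrist');up(p['color'],'w1');np.savez('w1',c=p['color'],K=p['intrinsics'],M=w2c(p,s))
K=np.array(p['intrinsics']);M=w2c(p,s)
for k,z in [('blue',10),('orange',18),('yellow',52)]:
    for c in segs(p,k):
        P,r=und(c,K,M,z);print(k,np.round(r[0],1),np.round(r[1],1),r[2])
E
```

```text
t 3.33 pos [436.8  21.7 231.2] yawx 185.88 tilt [-0.  0. -1.] F [ 1.6  0.3 -0. ] gap 84.9
blue [ 445.1 -125.4] [ 35.1 128.8] 83.09252166748047
blue [ 446.6 -238.7] [128.7  39.3] 8.947698593139648
orange [ 622.8 -205.5] [42.9 77.7] 84.91027069091797
yellow [580.1  15.2] [31.5 34.6] 5.729386329650879
```

View pics/w1.png

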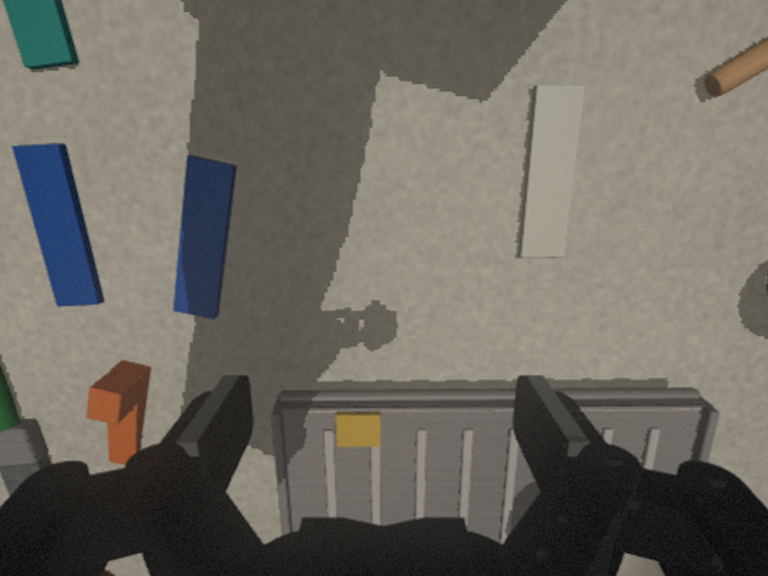

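Run:
```python
from h import *
s=st();go(s,[399,-120,110],173.1)
```

```text
t 3.38 pos [436.7  22.3 231.3] yawx 185.96 tilt [-0.  0. -1.] F [-0.2  0.4 -0.8] gap 84.8
turn 12.86 shift [  20.3 -145.8  121.3]
```

carry_out:
  moves:
    - {"claw": 0.06, "xyz": [0, 0, 0], "turn": 6.4}
    - {"claw": 0.06, "xyz": [0, 0, 0], "turn": 6.4}
    - {"claw": 0.06, "xyz": [0.007, -0.049, 0.02], "turn": 0}
    - {"claw": 0.06, "xyz": [0.007, -0.049, 0.02], "turn": 0}
    - {"claw": 0.06, "xyz": [0.006, -0.048, 0.02], "turn": 0}
    - {"claw": 0.06, "xyz": [0, 0, 0.03], "turn": 0}
    - {"claw": 0.06, "xyz": [0, 0, 0.03], "turn": 0}
    - {"claw": 0.06, "xyz": [0, 0, 0], "turn": 0}

```text
clock: 4.38
position: [398.7, -119.2, 110.2]
ee_rot: [-0.002, 0.059, 0.998, 0.001]
wrist_force: [-0.1, -0.4, -0.0]
finger_gap: 60.1
```

Run:
```python
from h import *
s=st();p=snapshot('wrist');up(p['color'],'w2');np.savez('w2',c=p['color'],K=p['intrinsics'],M=w2c(p,s))
K=np.array(p['intrinsics']);M=w2c(p,s)
for k,z in [('blue',10),('orange',18),('yellow',52)]:
    for c in segs(p,k):
        P,r=und(c,K,M,z);print(k,np.round(r[0],1),np.round(r[1],1),r[2])
```

```text
t 4.38 pos [ 398.7 -119.2  110.2] yawx 173.25 tilt [-0.003  0.002 -1.   ] F [-0.1 -0.4 -0. ] gap 60.1
blue [ 485.5 -128.9] [31.5 47.4] 82.95355987548828
blue [ 454.9 -346.9] [ 38.1 132.9] 80.40872955322266
blue [ 431.9 -242.6] [99.9 36.4] 8.858973503112793
blue [ 433.3 -125.9] [ 32.  105.5] 82.09159088134766
```

View pics/w2.png

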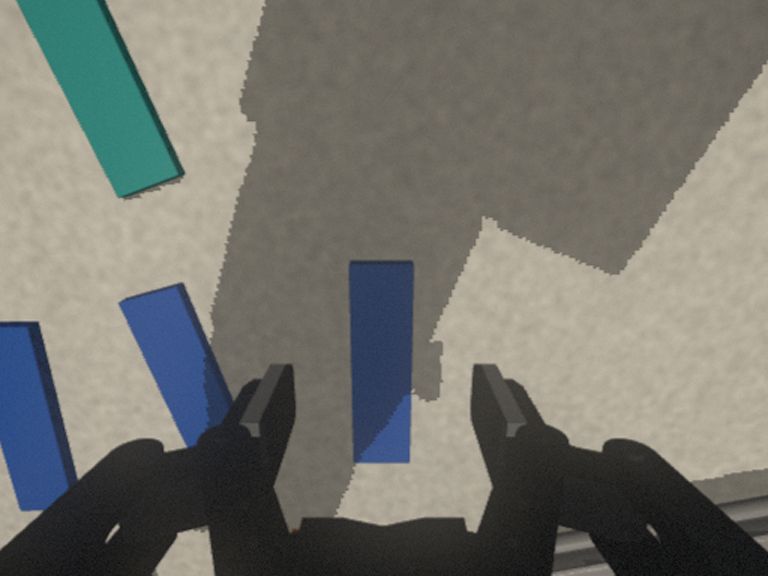

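carry_out:
  moves:
    - {"claw": 0.06, "xyz": [0, 0, 0.03], "turn": 0}
    - {"claw": 0.06, "xyz": [0, 0, 0.03], "turn": 0}
    - {"claw": 0.06, "xyz": [0, 0, 0.03], "turn": 0}
    - {"claw": 0.06, "xyz": [0, 0, 0.015], "turn": 0}
    - {"claw": 0.06, "xyz": [0, 0, 0.003], "turn": 0}
    - {"claw": 0.06, "xyz": [0, 0, 0], "turn": 0}

```text
clock: 5.18
position: [400.6, -120.9, 4.3]
ee_rot: [0.001, 0.059, 0.998, -0.0]
wrist_force: [-0.2, 0.1, -0.1]
finger_gap: 60.0
```

carry_out:
  moves:
    - {"claw": 0.03, "xyz": [0, 0, 0], "turn": 0}
    - {"claw": 0.03, "xyz": [0, 0, 0], "turn": 0}
    - {"claw": 0.03, "xyz": [0, 0, 0], "turn": 0}
    - {"claw": 0.03, "xyz": [0, 0, 0], "turn": 0}

```text
clock: 5.68
position: [400.3, -121.1, 4.4]
ee_rot: [0.001, 0.06, 0.998, -0.0]
wrist_force: [-1.3, 1.5, 11.0]
finger_gap: 33.5
```

Run:
```python
from h import *
s=st();p=snapshot('wrist');up(p['color'],'w3')
d=np.load('w2.npz');print(ray(d['K'],d['M'],[254,175],10))
```

```text
t 5.67 pos [ 400.3 -121.1    4.4] yawx 173.16 tilt [ 0.002 -0.001 -1.   ] F [-1.3  1.5 11. ] gap 33.5
[ 380.45274761 -117.97618709   10.        ]
```

View pics/w3.png

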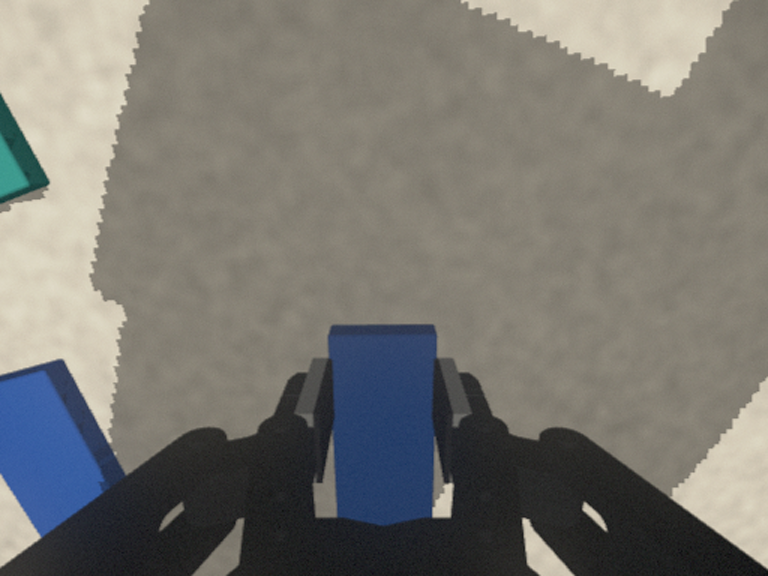

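carry_out:
  moves:
    - {"claw": 0.03, "xyz": [0, 0, -0.004], "turn": 0}
    - {"claw": 0.03, "xyz": [0, 0, -0.016], "turn": 0}
    - {"claw": 0.03, "xyz": [0, 0, 0], "turn": 0}

```text
clock: 6.1
position: [400.4, -121.3, 24.2]
ee_rot: [0.001, 0.06, 0.998, -0.0]
wrist_force: [-0.1, -0.1, -0.9]
finger_gap: 33.5
```

Run:
```python
from h import *
s=st()
p=snapshot('top');K=np.array(p['intrinsics']);M=w2c(p)
a=ray(K,M,[150,177.8],33);b=ray(K,M,[284.4,162.2],33);print(a,b,np.linalg.norm(a-b),np.degrees(np.arctan2(*(a-b)[[0,1]])))
# mark triangulation top+w1
d=np.load('w1.npz')
def corners(c):
    return cv2.boxPoints(cv2.minAreaRect(c))
ct=segs(p,'yellow')[0];pt={'color':d['c']};cw=segs(pt,'yellow')[0]
def cen(c):
    m=cv2.moments(c);return np.array([m['m10'],m['m01']])/m['m00']
bt,bw=cen(ct),cen(cw);print(bt,bw)
for z in range(36,66,4):
    print(z,ray(K,M,bt,z).round(1),ray(d['K'],d['M'],bw,z).round(1), np.round(np.sqrt([abs(cv2.contourArea(und(c,k,m,z)[0])) for c,k,m in [(ct,K,M),(cw,d['K'],d['M'])]]),1))
# w1 front edge pixels
print('w1 edge'); 
for u,v in [(276,396),(700,391)]:
    for z in (25,33,41): print(u,z,ray(d['K'],d['M'],[u/1.5,v/1.5],z).round(1))
up(d['c'][225:330,170:490],'w1c',2.4)
```

```text
t 6.1 pos [ 400.4 -121.3   24.2] yawx 173.14 tilt [ 0.002 -0.001 -1.   ] F [-0.1 -0.1 -0.9] gap 33.5
[523.23636089 296.96829022  33.        ] [561.36783257 -56.02048865  33.        ] 355.04237372574 -6.1654456703836145
[257.23345367 154.90613718] [237.96602787 286.09088269]
36 [581.   15.6  36. ] [590.9  15.3  36. ] [31.3 33.4]
40 [580.1  15.6  40. ] [588.1  15.3  40. ] [31.2 33. ]
44 [579.2  15.6  44. ] [585.4  15.2  44. ] [31.1 32.6]
48 [578.3  15.6  48. ] [582.7  15.2  48. ] [30.9 32.2]
52 [577.5  15.6  52. ] [580.   15.2  52. ] [30.8 31.8]
56 [576.6  15.7  56. ] [577.3  15.2  56. ] [30.7 31.4]
60 [575.7  15.7  60. ] [574.5  15.1  60. ] [30.5 31. ]
64 [574.8  15.7  64. ] [571.8  15.1  64. ] [30.4 30.6]
w1 edge
276 25 [572.3 -57.6  25. ]
276 33 [567.5 -55.9  33. ]
276 41 [562.6 -54.3  41. ]
700 25 [529.8 308.   25. ]
700 33 [525.9 301.3  33. ]
700 41 [522.  294.5  41. ]
```

View pics/w1c.png

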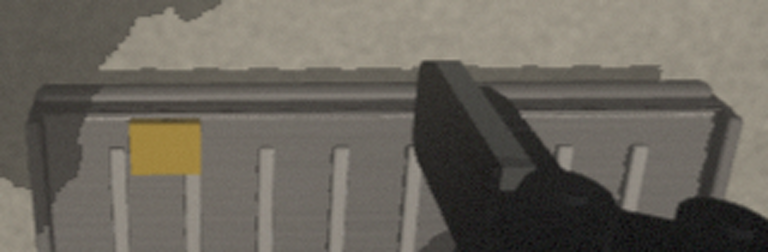

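Run:
```python
from h import *
s=st();go(s,[430,0,24],186)
```

```text
t 6.15 pos [ 400.1 -121.1   23.6] yawx 173.14 tilt [ 0.001 -0.001 -1.   ] F [-0.7  0.1 -0.3] gap 33.8
turn -12.86 shift [-42.4 117.4  -0.4]
```

carry_out:
  moves:
    - {"claw": 0.03, "xyz": [0, 0, -0.006], "turn": -6.4}
    - {"claw": 0.03, "xyz": [0, 0, 0], "turn": -6.4}
    - {"claw": 0.03, "xyz": [-0.014, 0.039, 0], "turn": 0}
    - {"claw": 0.03, "xyz": [-0.014, 0.039, 0], "turn": 0}
    - {"claw": 0.03, "xyz": [-0.014, 0.039, 0], "turn": 0}
    - {"claw": 0.03, "xyz": [0, 0, 0], "turn": 0}
    - {"claw": 0.03, "xyz": [0, 0, 0], "turn": 0}

```text
clock: 7.02
position: [429.1, -0.2, 28.9]
ee_rot: [-0.0, -0.052, 0.999, -0.0]
wrist_force: [0.0, -1.0, -1.1]
finger_gap: 33.6
```

Run:
```python
from h import *
s=st();p=snapshot('wrist');up(p['color'],'w4');np.savez('w4',c=p['color'],K=p['intrinsics'],M=w2c(p,s))
p=snapshot('top');up(p['color'][100:230,170:340],'t4',4.5)
p=snapshot('side');up(p['color'][130:300,200:380],'s4',4)
```

```text
t 7.03 pos [ 4.291e+02 -2.000e-01  2.890e+01] yawx 185.99 tilt [-0.001 -0.    -1.   ] F [ 0.  -1.  -1.1] gap 33.6
```

View pics/w4.png

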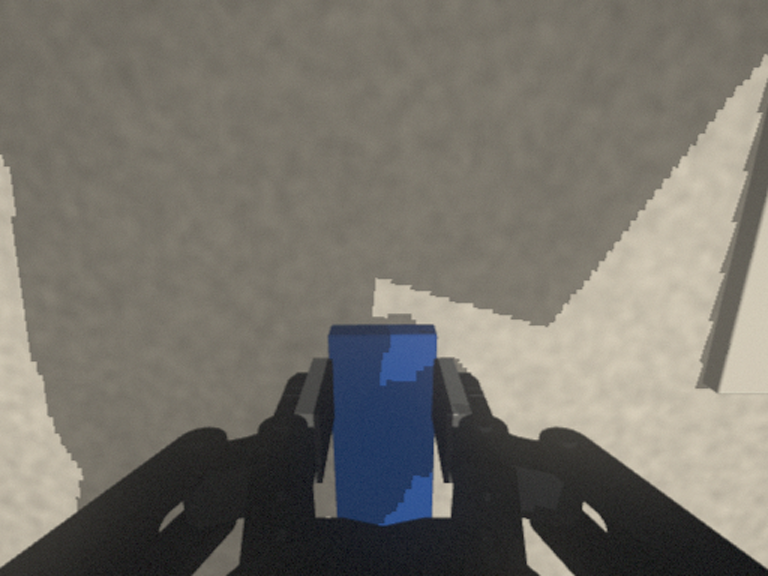

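View pics/t4.png

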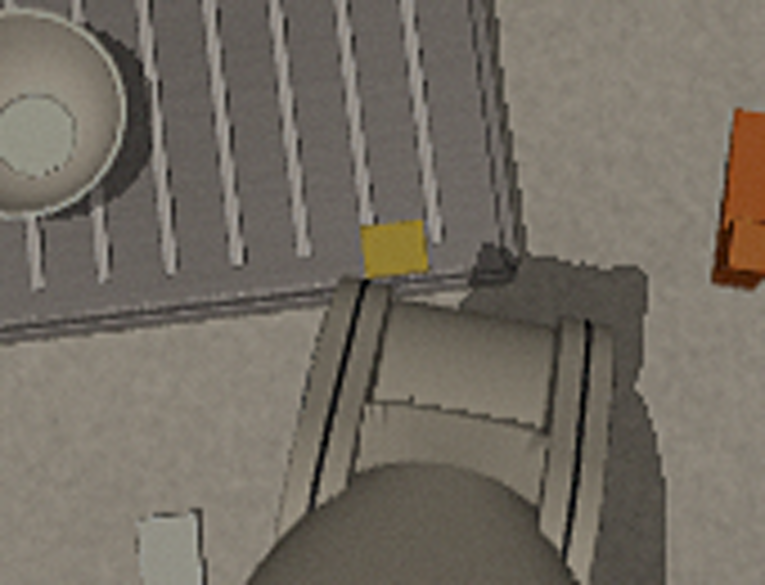

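View pics/s4.png

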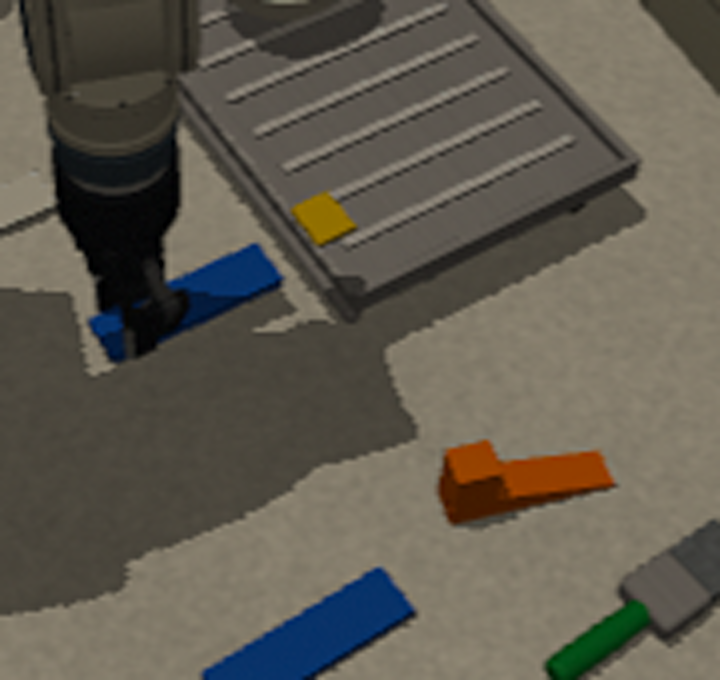

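carry_out:
  moves:
    - {"claw": 0.03, "xyz": [0, 0, 0.012], "turn": 0}
    - {"claw": 0.03, "xyz": [0, 0, 0.011], "turn": 0}
    - {"claw": 0.03, "xyz": [-0.025, 0, 0], "turn": 0}
    - {"claw": 0.03, "xyz": [-0.03, 0, 0], "turn": 0}
    - {"claw": 0.03, "xyz": [-0.03, 0, 0], "turn": 0}
    - {"claw": 0.03, "xyz": [0, 0, 0], "turn": 0}

```text
clock: 7.92
position: [515.4, 8.4, 5.2]
ee_rot: [0.0, -0.052, 0.999, -0.0]
wrist_force: [-0.6, -0.2, -1.2]
finger_gap: 33.6
```

Run:
```python
from h import *
s=st();p=snapshot('wrist');up(p['color'],'w5')
```

```text
t 7.92 pos [515.4   8.4   5.2] yawx 185.94 tilt [ 0. -0. -1.] F [-0.6 -0.2 -1.2] gap 33.6
```

View pics/w5.png

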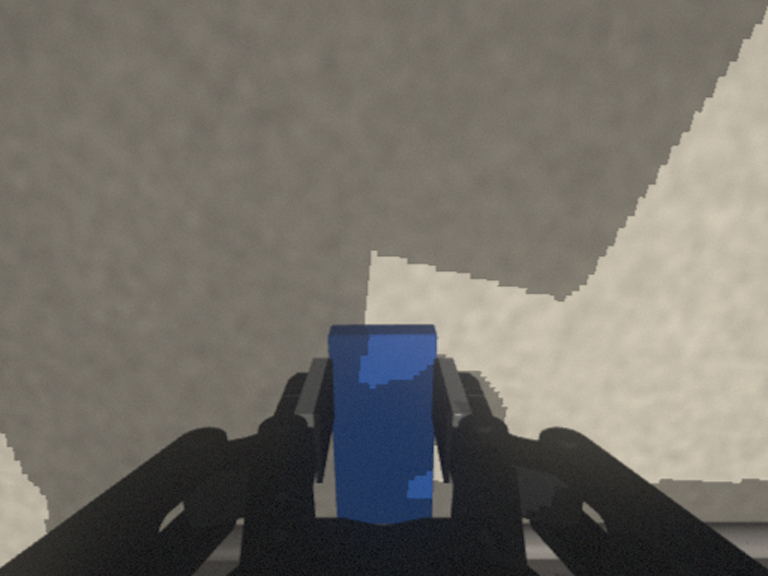

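carry_out:
  moves:
    - {"claw": 0.03, "xyz": [-0.003, 0, 0], "turn": 0}
    - {"claw": 0.03, "xyz": [-0.003, 0, 0], "turn": 0}

```text
clock: 8.22
position: [519.4, 9.2, 6.2]
ee_rot: [-0.0, -0.052, 0.999, 0.0]
wrist_force: [-0.9, 0.4, -0.1]
finger_gap: 33.5
```

carry_out:
  moves:
    - {"claw": 0.03, "xyz": [-0.002, 0, 0], "turn": 0}

```text
clock: 8.35
position: [521.9, 9.4, 6.4]
ee_rot: [0.0, -0.052, 0.999, -0.0]
wrist_force: [-0.3, -0.1, -0.1]
finger_gap: 33.4
```

carry_out:
  moves:
    - {"claw": 0.03, "xyz": [-0.002, 0, 0], "turn": 0}

```text
clock: 8.48
position: [523.9, 9.6, 6.4]
ee_rot: [0.0, -0.052, 0.999, -0.0]
wrist_force: [0.4, 0.1, -0.3]
finger_gap: 33.4
```

carry_out:
  moves:
    - {"claw": 0.03, "xyz": [-0.002, 0, 0], "turn": 0}

```text
clock: 8.6
position: [525.8, 9.9, 6.3]
ee_rot: [-0.0, -0.052, 0.999, -0.0]
wrist_force: [-6.9, -1.1, -0.5]
finger_gap: 33.1
```

carry_out:
  moves:
    - {"claw": 0.03, "xyz": [-0.001, 0, 0], "turn": 0}
    - {"claw": 0.03, "xyz": [0, 0, 0.001], "turn": 0}

```text
clock: 8.85
position: [525.8, 10.0, 4.9]
ee_rot: [-0.001, -0.052, 0.999, 0.0]
wrist_force: [-4.2, -0.2, 0.1]
finger_gap: 33.6
```

carry_out:
  moves:
    - {"claw": 0.055, "xyz": [0, 0, 0], "turn": 0}
    - {"claw": 0.055, "xyz": [0, 0, 0], "turn": 0}
    - {"claw": 0.055, "xyz": [0.0, 0, -0.03], "turn": 0}
    - {"claw": 0.055, "xyz": [0.01, 0, -0.05], "turn": 0}
    - {"claw": 0.055, "xyz": [0.05, 0, -0.03], "turn": 0}
    - {"claw": 0.055, "xyz": [0.05, 0, 0], "turn": 0}
    - {"claw": 0.055, "xyz": [0, 0, 0], "turn": 0}

```text
clock: 9.72
position: [414.9, -1.3, 116.0]
ee_rot: [0.0, -0.052, 0.999, -0.0]
wrist_force: [0.9, -0.4, 0.5]
finger_gap: 55.2
```

Run:
```python
from h import *
s=st();p=snapshot('wrist');up(p['color'],'w6');np.savez('w6',c=p['color'],K=p['intrinsics'],M=w2c(p,s))
K=np.array(p['intrinsics']);M=w2c(p,s)
for c in segs(p,'blue'):
    P,r=und(c,K,M,10);print(np.round(cv2.boxPoints(r),1).tolist(),r[2],r[1])
go(s,[401.3,-246.3,100],188.7)
```

```text
t 9.72 pos [414.9  -1.3 116. ] yawx 185.91 tilt [ 0.001 -0.    -1.   ] F [ 0.9 -0.4  0.5] gap 55.2
[[504.70001220703125, 24.5], [508.6000061035156, -9.699999809265137], [574.5999755859375, -2.0999999046325684], [570.7000122070312, 32.099998474121094]] 6.51875114440918 (66.4937744140625, 34.38380432128906)
[[430.6000061035156, -219.5], [509.79998779296875, -231.0], [512.2000122070312, -214.3000030517578], [433.1000061035156, -202.8000030517578]] 81.7011489868164 (16.870624542236328, 79.985107421875)
turn -2.79 shift [  50.5 -240.2   16. ]
```

View pics/w6.png

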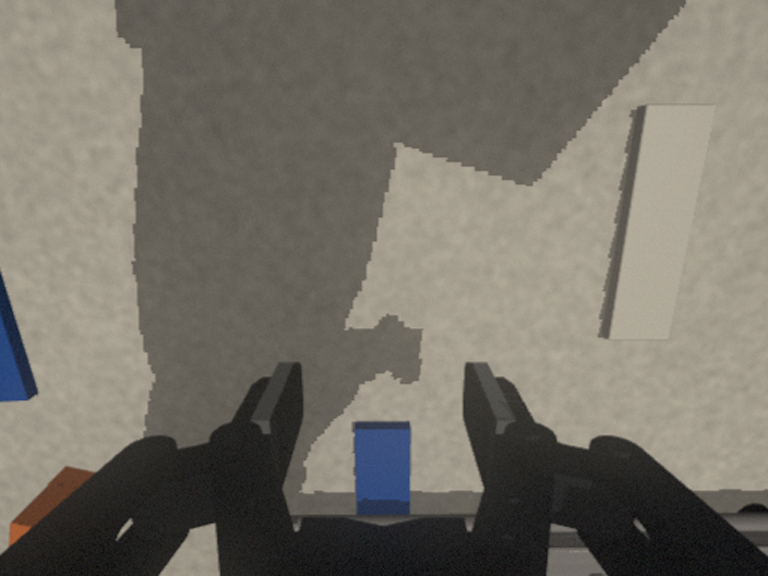

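carry_out:
  moves:
    - {"claw": 0.06, "xyz": [0, 0, 0], "turn": -2.8}
    - {"claw": 0.06, "xyz": [0.01, -0.048, 0.003], "turn": 0}
    - {"claw": 0.06, "xyz": [0.01, -0.048, 0.003], "turn": 0}
    - {"claw": 0.06, "xyz": [0.01, -0.048, 0.003], "turn": 0}
    - {"claw": 0.06, "xyz": [0.01, -0.048, 0.003], "turn": 0}
    - {"claw": 0.06, "xyz": [0.01, -0.048, 0.004], "turn": 0}
    - {"claw": 0.06, "xyz": [0, 0, 0], "turn": 0}
    - {"claw": 0.06, "xyz": [0, 0, 0], "turn": 0}

```text
clock: 10.78
position: [404.9, -246.4, 98.9]
ee_rot: [-0.0, -0.076, 0.997, 0.0]
wrist_force: [-0.9, 1.3, -0.6]
finger_gap: 60.2
```

Run:
```python
from h import *
s=st();p=snapshot('wrist');up(p['color'],'w7');np.savez('w7',c=p['color'],K=p['intrinsics'],M=w2c(p,s))
K=np.array(p['intrinsics']);M=w2c(p,s)
for c in segs(p,'blue'):
    P,r=und(c,K,M,10);print(np.round(cv2.boxPoints(r),1).tolist(),r[2],r[1])
go(s,[401.3,-246.3,4.5],188.7)
p=snapshot('top');up(p['color'][110:240,200:420],'t7',3.5)
```

```text
t 10.78 pos [ 404.9 -246.4   98.9] yawx 188.71 tilt [-0.     0.001 -1.   ] F [-0.9  1.3 -0.6] gap 60.2
[[487.8999938964844, -6.599999904632568], [507.6000061035156, -19.200000762939453], [537.7999877929688, 27.899999618530273], [518.0999755859375, 40.5]] 57.351863861083984 (55.99782180786133, 23.354089736938477)
[[492.3999938964844, -216.5], [496.3999938964844, -242.6999969482422], [511.20001220703125, -240.5], [507.20001220703125, -214.1999969482422]] 8.6792573928833 (14.990083694458008, 26.510290145874023)
[[383.5, -233.3000030517578], [388.8999938964844, -267.5], [484.29998779296875, -252.60000610351562], [479.0, -218.5]] 8.844497680664062 (96.57539367675781, 34.56609344482422)
[[389.6000061035156, -360.5], [516.5999755859375, -373.20001220703125], [520.2999877929688, -336.8999938964844], [393.20001220703125, -324.20001220703125]] 84.29161834716797 (36.48544692993164, 127.7113265991211)
turn 0.01 shift [ 3.6  0.7 94.4]
```

View pics/w7.png

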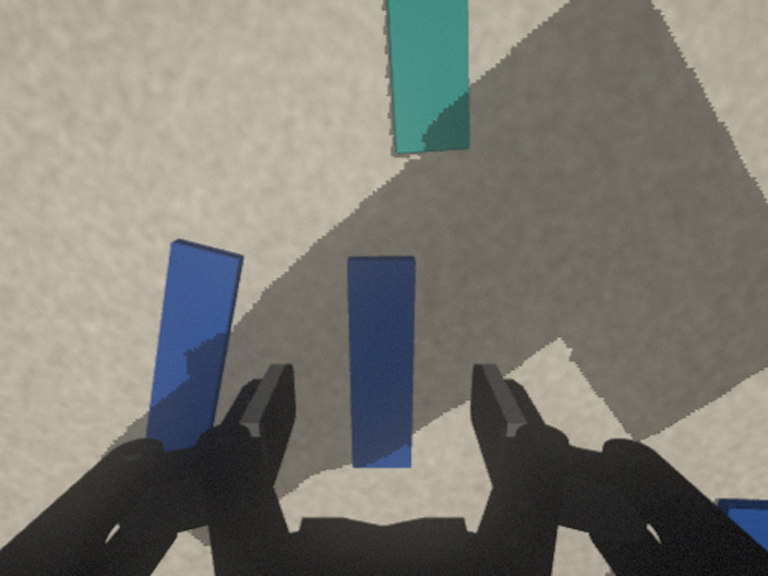

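View pics/t7.png

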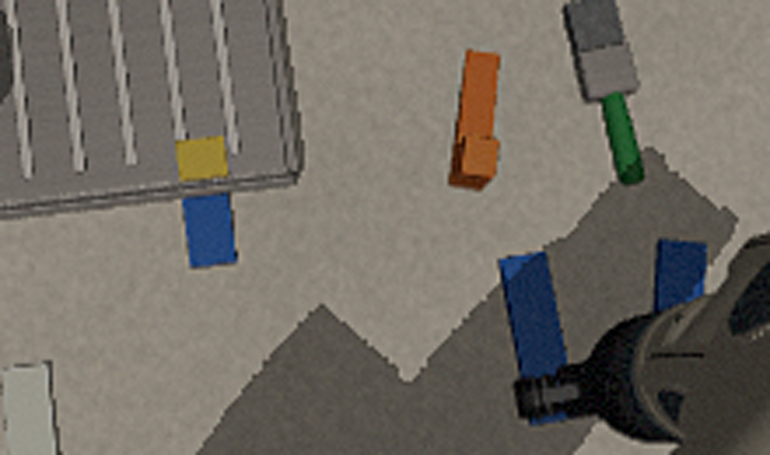

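carry_out:
  moves:
    - {"claw": 0.06, "xyz": [0, 0, 0.03], "turn": 0}
    - {"claw": 0.06, "xyz": [0, 0, 0.03], "turn": 0}
    - {"claw": 0.06, "xyz": [0, 0, 0.022], "turn": 0}
    - {"claw": 0.06, "xyz": [0, 0, 0.009], "turn": 0}
    - {"claw": 0.03, "xyz": [0, 0, 0], "turn": 0}
    - {"claw": 0.03, "xyz": [0, 0, 0], "turn": 0}
    - {"claw": 0.03, "xyz": [0, 0, 0], "turn": 0}
    - {"claw": 0.03, "xyz": [0, 0, 0], "turn": 0}

```text
clock: 11.88
position: [405.4, -246.7, 9.5]
ee_rot: [0.001, -0.076, 0.997, -0.001]
wrist_force: [-0.1, 1.5, 7.0]
finger_gap: 29.7
```

Run:
```python
from h import *
s=st();p=snapshot('wrist');up(p['color'],'w8')
st()
p=snapshot('side');up(p['color'][230:384,180:380],'s8',4)
```

```text
t 11.88 pos [ 405.4 -246.7    9.5] yawx 188.75 tilt [ 0.002 -0.001 -1.   ] F [-0.1  1.5  7. ] gap 29.7
t 11.93 pos [ 405.4 -246.7    9.5] yawx 188.75 tilt [ 0.002 -0.001 -1.   ] F [0.5 1.  6.9] gap 29.7
```

View pics/w8.png

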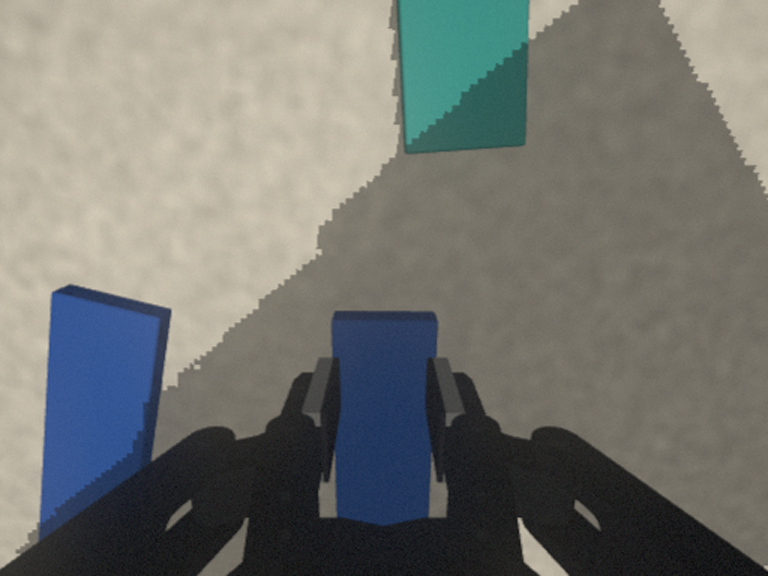

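View pics/s8.png

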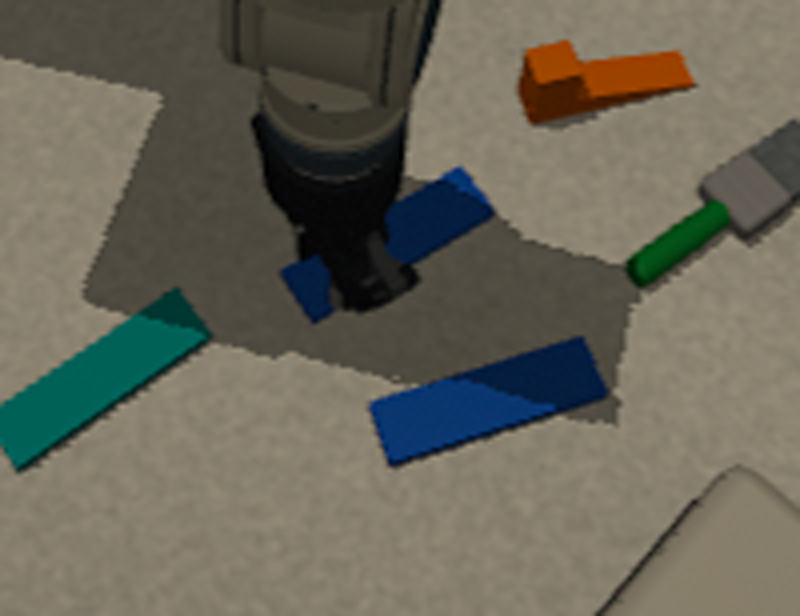

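carry_out:
  moves:
    - {"claw": 0.055, "xyz": [0, 0, 0], "turn": 0}
    - {"claw": 0.055, "xyz": [0, 0, 0], "turn": 0}
    - {"claw": 0.055, "xyz": [0, 0, 0.005], "turn": 0}
    - {"claw": 0.03, "xyz": [0, 0, 0], "turn": 0}
    - {"claw": 0.03, "xyz": [0, 0, 0], "turn": 0}
    - {"claw": 0.03, "xyz": [0, 0, 0], "turn": 0}
    - {"claw": 0.03, "xyz": [0, 0, 0], "turn": 0}

```text
clock: 12.85
position: [404.4, -246.2, 3.3]
ee_rot: [-0.0, -0.076, 0.997, 0.0]
wrist_force: [-2.1, 0.3, 2.5]
finger_gap: 34.0
```

Run:
```python
from h import *
s=st();go(s,[431.3,0.1,36],186)
```

```text
t 12.85 pos [ 404.4 -246.2    3.3] yawx 188.74 tilt [-0.  0. -1.] F [-2.1  0.3  2.5] gap 34.0
turn 2.74 shift [-52.5 242.1 -32.7]
```

carry_out:
  moves:
    - {"claw": 0.03, "xyz": [0, 0, -0.013], "turn": 0}
    - {"claw": 0.03, "xyz": [0, 0, -0.02], "turn": 2.7}
    - {"claw": 0.03, "xyz": [-0.0105, 0.0484, 0], "turn": 0}
    - {"claw": 0.03, "xyz": [-0.0105, 0.0484, 0], "turn": 0}
    - {"claw": 0.03, "xyz": [-0.0105, 0.0484, 0], "turn": 0}
    - {"claw": 0.03, "xyz": [-0.0105, 0.0484, 0], "turn": 0}
    - {"claw": 0.03, "xyz": [-0.0105, 0.0484, 0], "turn": 0}
    - {"claw": 0.03, "xyz": [0, 0, 0], "turn": 0}

```text
clock: 13.85
position: [431.5, 2.7, 37.1]
ee_rot: [0.0, -0.055, 0.998, 0.0]
wrist_force: [1.3, -0.0, -0.1]
finger_gap: 33.7
```

Run:
```python
from h import *
s=st();go(s,[431.3,0.1,15],186);p=snapshot('wrist');up(p['color'],'w9')
p=snapshot('side');up(p['color'][100:230,210:370],'s9',4.5)
```

```text
t 13.85 pos [431.5   2.7  37.1] yawx 186.32 tilt [ 0.001  0.    -1.   ] F [ 1.3 -0.  -0.1] gap 33.7
turn 0.32 shift [ 0.5 -2.6 22.1]
```

View pics/w9.png

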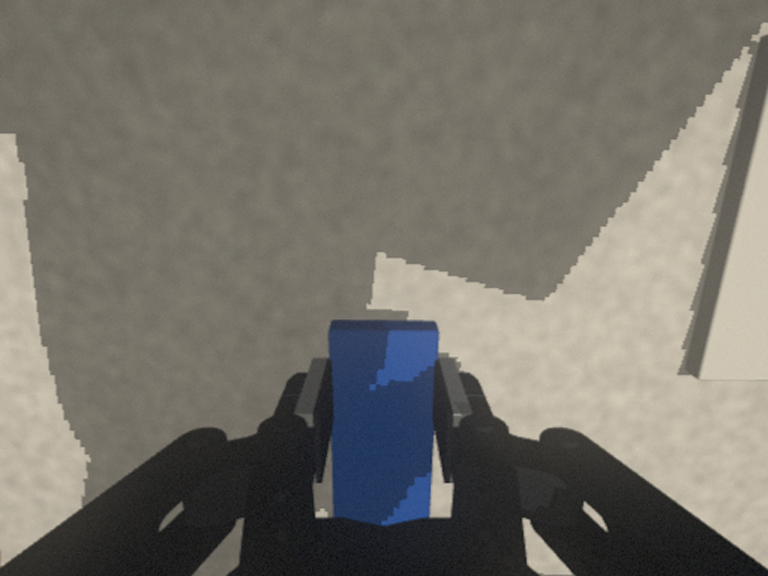

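View pics/s9.png

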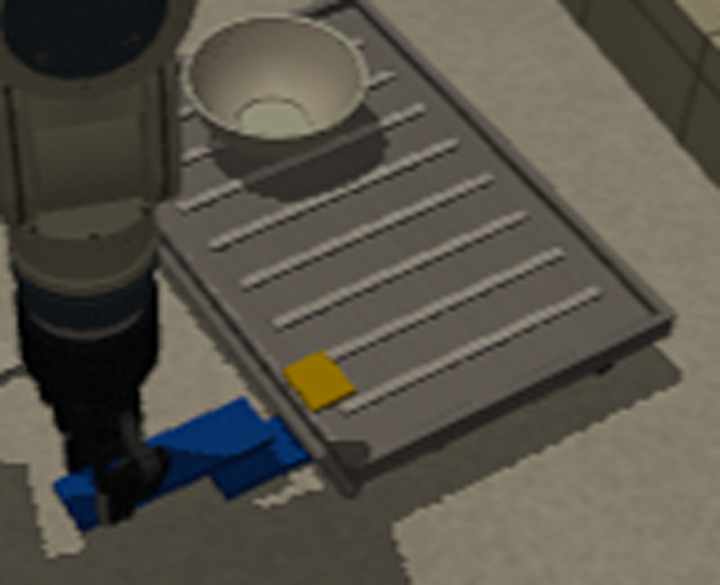

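carry_out:
  moves:
    - {"claw": 0.03, "xyz": [0, -0.0026, 0.011], "turn": 0.3}
    - {"claw": 0.03, "xyz": [0, 0, 0.0105], "turn": 0}
    - {"claw": 0.03, "xyz": [-0.025, 0, 0], "turn": 0}
    - {"claw": 0.03, "xyz": [-0.03, 0, 0], "turn": 0}
    - {"claw": 0.03, "xyz": [-0.025, 0, 0], "turn": 0}
    - {"claw": 0.03, "xyz": [0, 0, 0], "turn": 0}

```text
clock: 14.7
position: [512.2, 4.5, 13.7]
ee_rot: [-0.0, -0.049, 0.999, 0.0]
wrist_force: [-0.7, -0.1, -0.9]
finger_gap: 33.7
```

carry_out:
  moves:
    - {"claw": 0.03, "xyz": [-0.003, 0, 0], "turn": 0}
    - {"claw": 0.03, "xyz": [-0.003, 0, 0], "turn": 0}

```text
clock: 14.95
position: [516.4, 5.7, 14.6]
ee_rot: [-0.0, -0.05, 0.999, 0.0]
wrist_force: [-0.3, 0.5, -0.7]
finger_gap: 34.0
```

carry_out:
  moves:
    - {"claw": 0.03, "xyz": [-0.003, 0, 0], "turn": 0}

```text
clock: 15.08
position: [519.9, 6.1, 14.9]
ee_rot: [0.0, -0.05, 0.999, -0.0]
wrist_force: [0.6, -0.2, -0.4]
finger_gap: 33.8
```

carry_out:
  moves:
    - {"claw": 0.03, "xyz": [-0.002, 0, 0], "turn": 0}

```text
clock: 15.2
position: [522.2, 6.4, 14.9]
ee_rot: [0.0, -0.05, 0.999, -0.0]
wrist_force: [0.1, 0.6, 0.9]
finger_gap: 33.8
```

carry_out:
  moves:
    - {"claw": 0.03, "xyz": [-0.001, 0.003, 0], "turn": 0}

```text
clock: 15.32
position: [522.9, 9.5, 14.9]
ee_rot: [0.0, -0.05, 0.999, -0.0]
wrist_force: [-0.3, -0.7, -0.1]
finger_gap: 34.0
```

carry_out:
  moves:
    - {"claw": 0.03, "xyz": [-0.002, 0, 0], "turn": 0}

```text
clock: 15.45
position: [524.7, 10.0, 14.8]
ee_rot: [-0.0, -0.05, 0.999, 0.0]
wrist_force: [0.0, -0.3, -0.1]
finger_gap: 33.8
```

carry_out:
  moves:
    - {"claw": 0.03, "xyz": [-0.002, 0, 0], "turn": 0}

```text
clock: 15.58
position: [526.9, 10.0, 14.8]
ee_rot: [0.0, -0.05, 0.999, 0.0]
wrist_force: [-0.1, 0.2, 0.2]
finger_gap: 33.6
```

carry_out:
  moves:
    - {"claw": 0.03, "xyz": [-0.002, 0, 0], "turn": 0}

```text
clock: 15.7
position: [527.7, 10.1, 14.4]
ee_rot: [-0.001, -0.05, 0.999, -0.0]
wrist_force: [-7.8, -2.0, 1.7]
finger_gap: 33.6
```

carry_out:
  moves:
    - {"claw": 0.03, "xyz": [-0.001, 0, 0], "turn": 0}

```text
clock: 15.82
position: [527.7, 10.2, 14.1]
ee_rot: [-0.002, -0.05, 0.999, -0.0]
wrist_force: [-8.6, -2.6, 1.1]
finger_gap: 33.7
```

carry_out:
  moves:
    - {"claw": 0.03, "xyz": [0, 0, 0.001], "turn": 0}
    - {"claw": 0.055, "xyz": [0, 0, 0], "turn": 0}
    - {"claw": 0.055, "xyz": [0, 0, 0], "turn": 0}
    - {"claw": 0.055, "xyz": [0.0, 0, -0.03], "turn": 0}
    - {"claw": 0.055, "xyz": [0.01, 0, -0.04], "turn": 0}
    - {"claw": 0.055, "xyz": [0.05, 0, -0.02], "turn": 0}
    - {"claw": 0.055, "xyz": [0.05, 0, 0], "turn": 0}
    - {"claw": 0.055, "xyz": [0, 0, 0], "turn": 0}

```text
clock: 16.82
position: [417.6, -0.6, 104.3]
ee_rot: [-0.0, -0.05, 0.999, -0.0]
wrist_force: [0.2, -0.6, 0.9]
finger_gap: 54.9
```

Run:
```python
from h import *
s=st();p=snapshot('wrist');up(p['color'],'w10');np.savez('w10',c=p['color'],K=p['intrinsics'],M=w2c(p,s))
K=np.array(p['intrinsics']);M=w2c(p,s)
for c in segs(p,'blue'):
    P,r=und(c,K,M,20);print(np.round(cv2.boxPoints(r),1).tolist(),r[2],r[1])
p=snapshot('side');up(p['color'][130:230,240:370],'s10',6)
```

```text
t 16.82 pos [417.6  -0.6 104.3] yawx 185.71 tilt [-0. -0. -1.] F [ 0.2 -0.6  0.9] gap 54.9
[[505.20001220703125, 25.100000381469727], [508.5, -9.399999618530273], [564.5999755859375, -4.0], [561.2000122070312, 30.5]] 5.506377220153809 (56.307247161865234, 34.62230682373047)
```

View pics/w10.png

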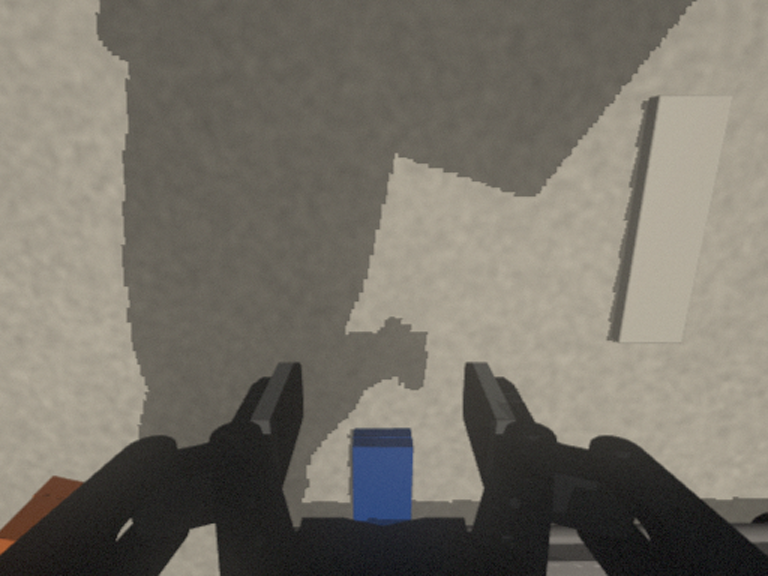

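View pics/s10.png

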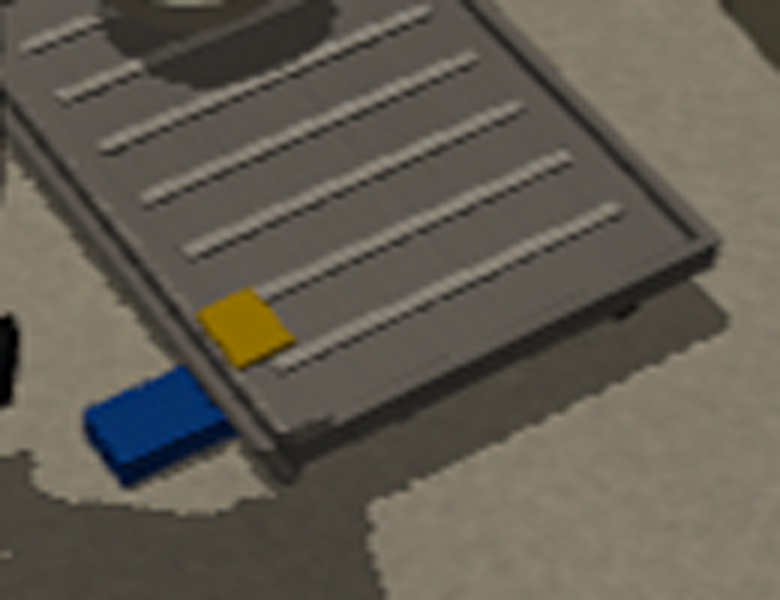

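Run:
```python
from h import *
s=st();p=snapshot('top');K=np.array(p['intrinsics']);M=w2c(p)
print(ray(K,M,[336.6,155.1],50), ray(K,M,[200+483/3.5,110+50/3.5],4))
print([(d['xy'],d['conf'],ray(K,M,d['xy'],34)) for d in look_for(p,'wedge_grip')])
print([(d['xy'],d['conf'],ray(K,M,d['xy'],2)) for d in look_for(p,'wedge_nose')])
up(p['color'][110:190,300:400],'t11',7)
go(s,[560,-190,140],175)
```

```text
t 16.93 pos [420.9  -0.9 104.4] yawx 185.72 tilt [ 0.002 -0.    -1.   ] F [-0.2 -0.1  0.2] gap 55.1
[ 575.45517099 -191.09425099   50.        ] [ 672.13395497 -208.52814883    4.        ]
[([337.1, 145.3], 0.93, array([ 605.47191065, -197.01445598,   34.        ]))]
[([335.3, 148.1], 0.79, array([ 605.57205523, -199.14987796,    2.        ]))]
turn 10.72 shift [-155.1 -176.2  -35.6]
```

View pics/t11.png

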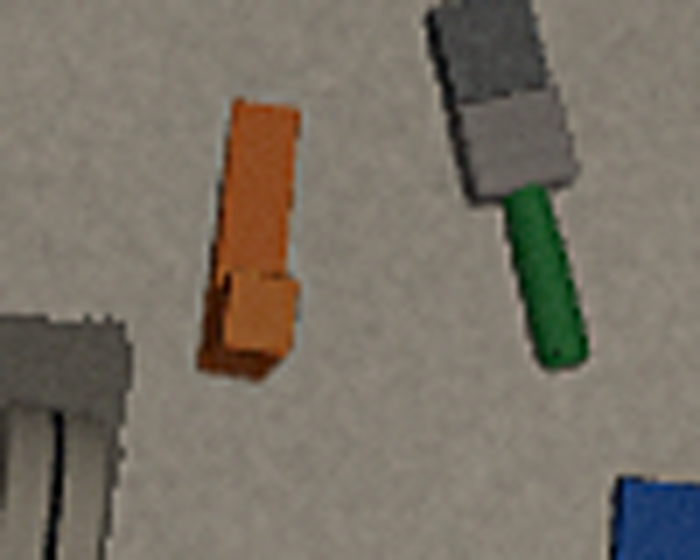

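carry_out:
  moves:
    - {"claw": 0.07, "xyz": [0, 0, -0.02], "turn": 7}
    - {"claw": 0.07, "xyz": [0, 0, -0.02], "turn": 7}
    - {"claw": 0.07, "xyz": [-0.026, -0.043, 0], "turn": 0}
    - {"claw": 0.07, "xyz": [-0.026, -0.043, 0], "turn": 0}
    - {"claw": 0.07, "xyz": [-0.026, -0.043, 0], "turn": 0}
    - {"claw": 0.07, "xyz": [-0.026, -0.043, 0], "turn": 0}
    - {"claw": 0.07, "xyz": [0, 0, 0], "turn": 0}
    - {"claw": 0.07, "xyz": [0, 0, 0], "turn": 0}

```text
clock: 18.08
position: [498.6, -185.7, 143.0]
ee_rot: [-0.001, 0.072, 0.997, 0.0]
wrist_force: [-0.5, 1.1, -1.0]
finger_gap: 70.1
```

Run:
```python
from h import *
s=st();p=snapshot('wrist');up(p['color'],'w12');np.savez('w12',c=p['color'],K=p['intrinsics'],M=w2c(p,s))
K=np.array(p['intrinsics']);M=w2c(p,s)
for c in segs(p,'orange'):print(cv2.boundingRect(c),und(c,K,M,50)[1])
```

```text
t 18.07 pos [ 498.6 -185.7  143. ] yawx 171.73 tilt [-0.001  0.001 -1.   ] F [-0.5  1.1 -1. ] gap 70.1
(248, 271, 28, 63) ((599.7671508789062, -194.8655548095703), (24.260984420776367, 67.49556732177734), 81.34870147705078)
```

View pics/w12.png

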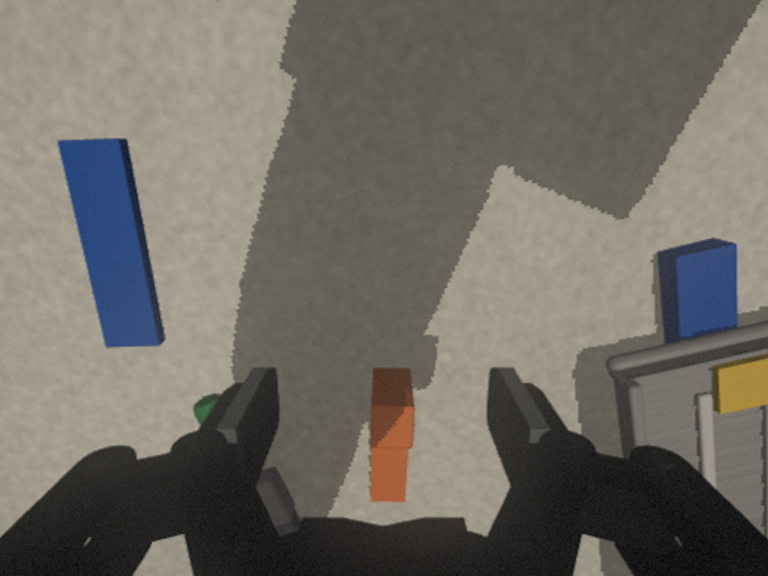

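Run:
```python
from h import *
d=np.load('w12.npz');K,M=d['K'],d['M'];c=d['c']
for u,v,z in [(371,405,50),(414,405,50),(372,447,50),(413,447,50),(373,368,0),(411,368,0),(371,501,4),(406,501,4)]:
    print(u,v,z,ray(K,M,[u/1.5,v/1.5],z).round(1)[:2])
up(c[235:345,220:300],'w12c',6)
```

```text
371 405 50 [ 563.6 -202.2]
414 405 50 [ 567.3 -177. ]
372 447 50 [ 592.5 -206. ]
413 447 50 [ 596.2 -181.2]
373 368 0 [ 564.6 -202.1]
411 368 0 [ 568.4 -175.9]
371 501 4 [ 673.1 -220. ]
406 501 4 [ 676.9 -193.6]
```

View pics/w12c.png

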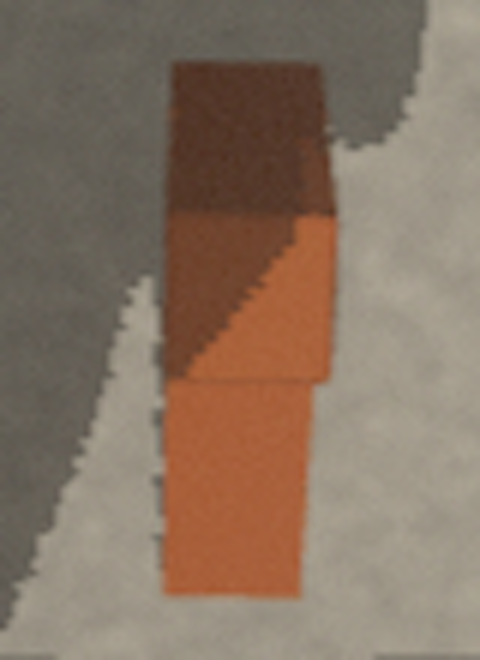

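Run:
```python
from h import *
s=st();go(s,[579.5,-191.5,15],171)
```

```text
t 18.12 pos [ 498.4 -185.3  143.3] yawx 171.77 tilt [-0.001  0.001 -1.   ] F [ 0.1  0.  -0.2] gap 70.2
turn 0.77 shift [-81.1   6.5 128.3]
```

carry_out:
  moves:
    - {"claw": 0.06, "xyz": [-0.027, 0.002, 0.012], "turn": 0.8}
    - {"claw": 0.06, "xyz": [-0.027, 0.002, 0.012], "turn": 0}
    - {"claw": 0.06, "xyz": [-0.027, 0.0025, 0.014], "turn": 0}
    - {"claw": 0.06, "xyz": [0, 0, 0.03], "turn": 0}
    - {"claw": 0.06, "xyz": [0, 0, 0], "turn": 0}
    - {"claw": 0.06, "xyz": [0, 0, 0], "turn": 0}

```text
clock: 18.88
position: [579.7, -191.3, 77.0]
ee_rot: [0.0, 0.079, 0.997, -0.0]
wrist_force: [0.2, -0.2, 1.1]
finger_gap: 59.4
```

Run:
```python
from h import *
s=st();go(s,[579.5,-191.5,15],171);p=snapshot('wrist');up(p['color'],'w13')
```

```text
t 18.88 pos [ 579.7 -191.3   77. ] yawx 170.99 tilt [ 0.001 -0.    -1.   ] F [ 0.2 -0.2  1.1] gap 59.4
turn -0.01 shift [ 0.1 -0.2 62. ]
```

View pics/w13.png

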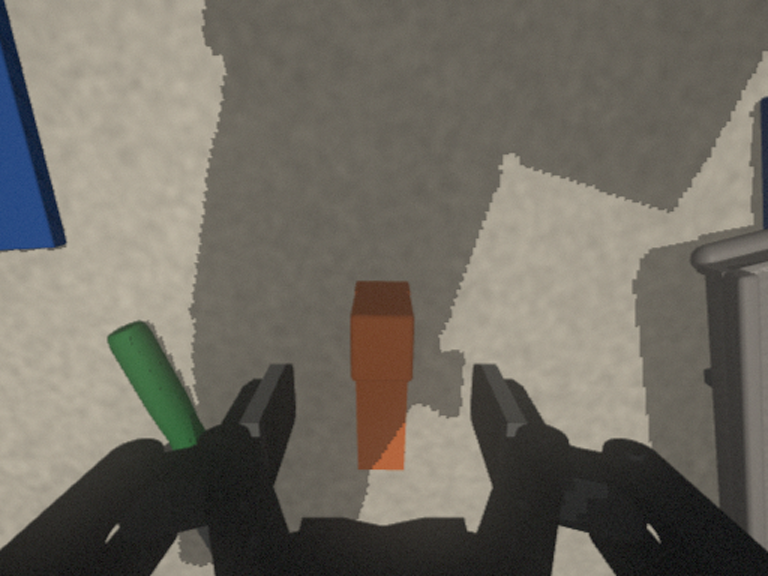

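carry_out:
  moves:
    - {"claw": 0.05, "xyz": [0, 0, 0.03], "turn": 0}
    - {"claw": 0.05, "xyz": [0, 0, 0.025], "turn": 0}
    - {"claw": 0.05, "xyz": [0, 0, 0.007], "turn": 0}
    - {"claw": 0.05, "xyz": [0, 0, 0], "turn": 0}
    - {"claw": 0.015, "xyz": [0, 0, 0], "turn": 0}
    - {"claw": 0.015, "xyz": [0, 0, 0], "turn": 0}
    - {"claw": 0.015, "xyz": [0, 0, 0], "turn": 0}
    - {"claw": 0.015, "xyz": [0, 0, 0], "turn": 0}

```text
clock: 19.92
position: [580.3, -192.2, 15.2]
ee_rot: [0.001, 0.079, 0.997, -0.0]
wrist_force: [0.4, 0.1, 6.0]
finger_gap: 25.0
```

Run:
```python
from h import *
s=st();p=snapshot('wrist');up(p['color'],'w14')
```

```text
t 19.93 pos [ 580.3 -192.2   15.2] yawx 170.94 tilt [ 0.002 -0.001 -1.   ] F [0.4 0.1 6. ] gap 25.0
```

View pics/w14.png

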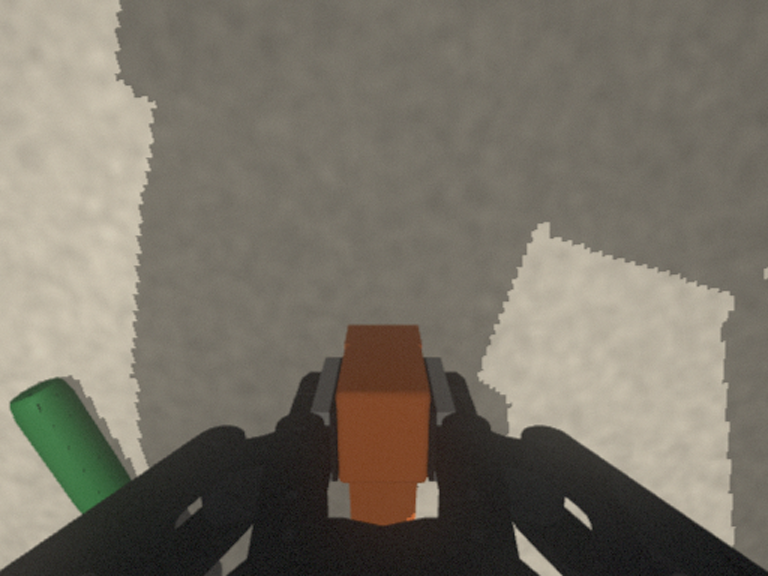

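carry_out:
  moves:
    - {"claw": 0.015, "xyz": [0, 0, -0.03], "turn": 0}
    - {"claw": 0.015, "xyz": [0, 0, -0.02], "turn": 0}
    - {"claw": 0.015, "xyz": [0.045, 0, 0], "turn": 0}
    - {"claw": 0.015, "xyz": [0.045, 0, 0], "turn": 0}
    - {"claw": 0.015, "xyz": [0.045, 0, 0], "turn": 0}
    - {"claw": 0.015, "xyz": [0, 0, 0], "turn": -7.5}
    - {"claw": 0.015, "xyz": [0, 0, 0], "turn": -7.5}
    - {"claw": 0.015, "xyz": [0, 0, 0], "turn": 0}

```text
clock: 20.98
position: [446.4, -170.7, 64.3]
ee_rot: [0.0, -0.051, 0.999, -0.0]
wrist_force: [0.4, 0.5, -1.0]
finger_gap: 25.5
```

Run:
```python
from h import *
s=st();go(s,[446,1.3,65],186)
```

```text
t 20.98 pos [ 446.4 -170.7   64.3] yawx 185.89 tilt [ 0.001 -0.    -1.   ] F [ 0.4  0.5 -1. ] gap 25.5
turn -0.11 shift [-17.6 171.1  -0.7]
```

carry_out:
  moves:
    - {"claw": 0.015, "xyz": [-0.004, 0.043, 0], "turn": 0}
    - {"claw": 0.015, "xyz": [-0.004, 0.043, 0], "turn": 0}
    - {"claw": 0.015, "xyz": [-0.004, 0.043, 0], "turn": 0}
    - {"claw": 0.015, "xyz": [-0.004, 0.042, 0], "turn": 0}
    - {"claw": 0.015, "xyz": [0, 0, 0], "turn": 0}
    - {"claw": 0.015, "xyz": [0, 0, 0], "turn": 0}

```text
clock: 21.72
position: [444.7, 1.0, 63.9]
ee_rot: [0.0, -0.051, 0.999, -0.0]
wrist_force: [0.1, -0.5, -0.1]
finger_gap: 25.3
```

Run:
```python
from h import *
s=st();go(s,[446,1.3,37],186);p=snapshot('wrist');up(p['color'],'w15')
p=snapshot('side');up(p['color'][100:230,210:370],'s15',4.5)
```

```text
t 21.73 pos [444.7   1.   63.9] yawx 185.88 tilt [ 0. -0. -1.] F [ 0.1 -0.5 -0.1] gap 25.3
turn -0.12 shift [-1.3  0.1 26.9]
```

View pics/w15.png

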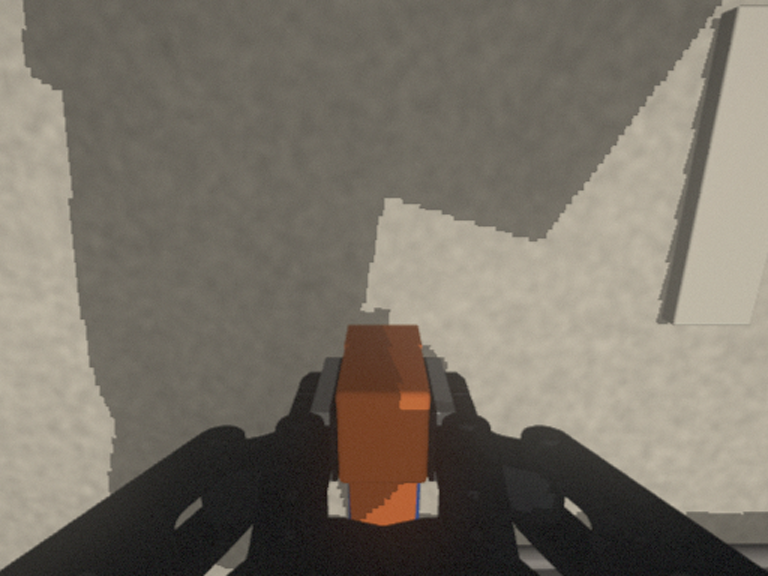

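View pics/s15.png

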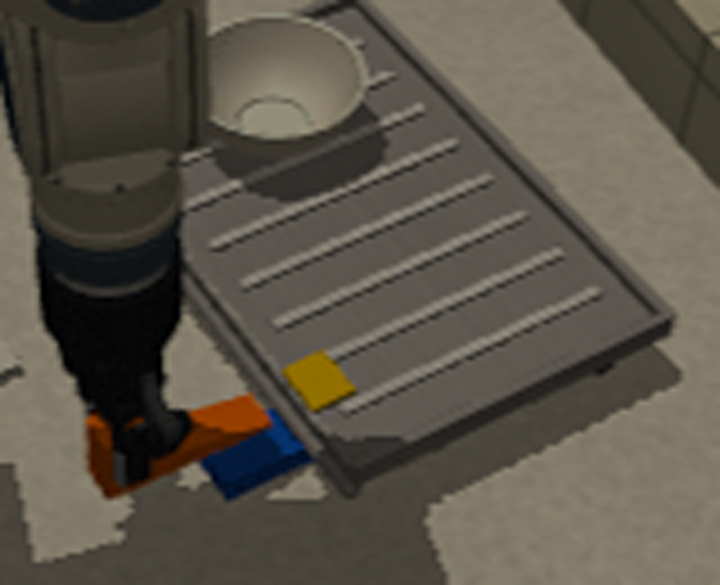

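carry_out:
  moves:
    - {"claw": 0.015, "xyz": [0, 0, 0.013], "turn": 0}
    - {"claw": 0.015, "xyz": [0, 0, 0.013], "turn": 0}
    - {"claw": 0.015, "xyz": [0, 0, 0], "turn": 0}
    - {"claw": 0.015, "xyz": [0, 0, 0], "turn": 0}

```text
clock: 22.32
position: [444.3, 1.0, 37.6]
ee_rot: [-0.0, -0.052, 0.999, 0.0]
wrist_force: [-0.7, -0.7, -0.7]
finger_gap: 25.5
```

carry_out:
  moves:
    - {"claw": 0.015, "xyz": [0, 0, 0.001], "turn": 0}
    - {"claw": 0.015, "xyz": [0, 0, 0], "turn": 0}

```text
clock: 22.58
position: [444.6, 1.1, 36.9]
ee_rot: [0.0, -0.052, 0.999, -0.0]
wrist_force: [-0.8, -0.6, -0.0]
finger_gap: 25.0
```

carry_out:
  moves:
    - {"claw": 0.015, "xyz": [0, 0, 0.001], "turn": 0}
    - {"claw": 0.015, "xyz": [0, 0, 0], "turn": 0}

```text
clock: 22.82
position: [444.4, 1.1, 35.8]
ee_rot: [0.0, -0.052, 0.999, -0.0]
wrist_force: [-0.1, 0.6, -0.3]
finger_gap: 25.3
```

carry_out:
  moves:
    - {"claw": 0.015, "xyz": [-0.013, 0, 0.0005], "turn": 0}
    - {"claw": 0.015, "xyz": [-0.013, 0, 0], "turn": 0}
    - {"claw": 0.015, "xyz": [0, 0, 0], "turn": 0}

```text
clock: 23.2
position: [467.9, 3.6, 35.0]
ee_rot: [-0.003, -0.052, 0.999, -0.001]
wrist_force: [-17.5, -3.8, 15.0]
finger_gap: 25.4
```

carry_out:
  moves:
    - {"claw": 0.015, "xyz": [-0.004, 0, 0], "turn": 0}
    - {"claw": 0.015, "xyz": [-0.004, 0, 0], "turn": 0}

```text
clock: 23.45
position: [468.4, 4.0, 34.6]
ee_rot: [-0.01, -0.051, 0.999, -0.001]
wrist_force: [-56.1, -11.4, 53.4]
finger_gap: 25.3
```

carry_out:
  moves:
    - {"claw": 0.015, "xyz": [-0.003, 0, 0], "turn": 0}
    - {"claw": 0.015, "xyz": [-0.003, 0, 0], "turn": 0}

```text
clock: 23.7
position: [469.4, 4.2, 34.3]
ee_rot: [-0.014, -0.051, 0.999, -0.002]
wrist_force: [-77.8, -15.7, 67.8]
finger_gap: 25.6
```

carry_out:
  moves:
    - {"claw": 0.015, "xyz": [-0.003, 0, 0], "turn": 0}
    - {"claw": 0.015, "xyz": [-0.002, 0, 0], "turn": 0}

```text
clock: 23.95
position: [475.7, 5.0, 33.1]
ee_rot: [-0.013, -0.051, 0.999, -0.001]
wrist_force: [-65.4, -15.3, 36.5]
finger_gap: 25.2
```

Run:
```python
from h import *
s=st();p=snapshot('wrist');up(p['color'],'w16')
p=snapshot('side');up(p['color'][100:230,210:370],'s16',4.5)
st()
```

```text
t 23.95 pos [475.7   5.   33.1] yawx 185.81 tilt [-0.026 -0.004 -1.   ] F [-65.4 -15.3  36.5] gap 25.2
t 24.05 pos [475.7   4.9  33. ] yawx 185.81 tilt [-0.027 -0.004 -1.   ] F [-57.9 -13.3  33.6] gap 25.3
```

View pics/w16.png

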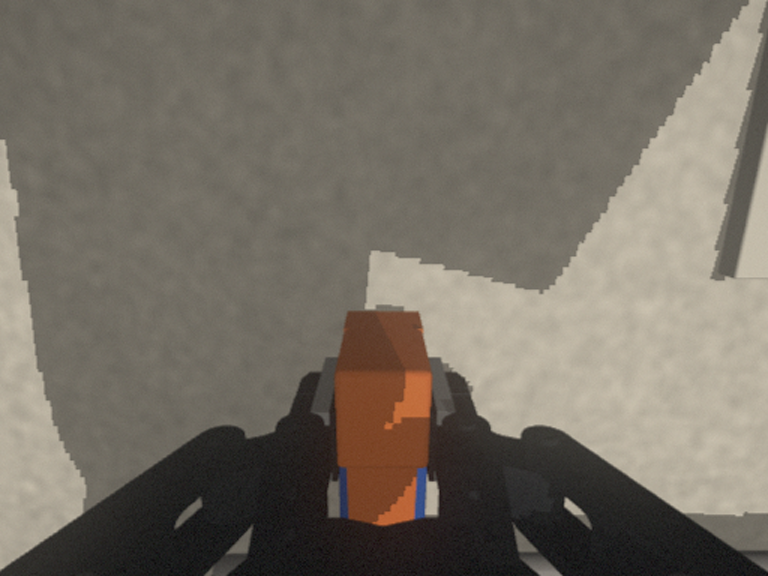

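View pics/s16.png

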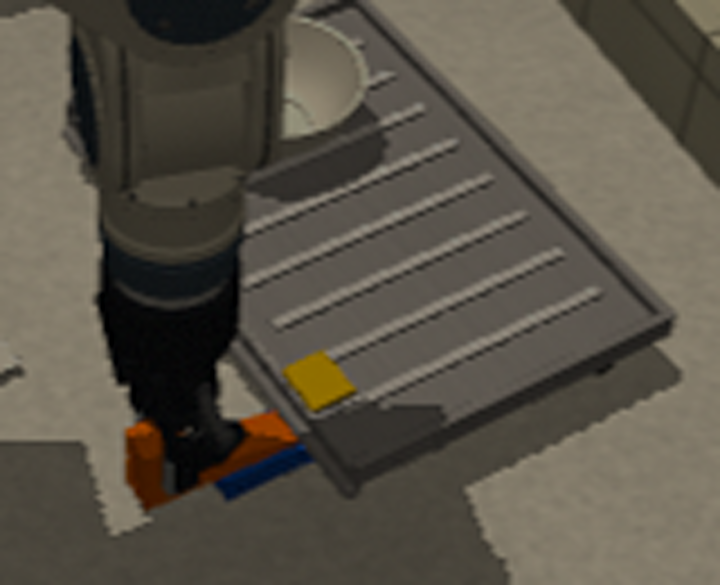

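Run:
```python
from h import *
d1=np.load('w1.npz');d2=np.load('w12.npz')
for d,nm in((d1,'a'),(d2,'b')):
    for c in segs({'color':d['c']},'yellow'):
        print(nm,cv2.boundingRect(c),cv2.approxPolyDP(c,3,True)[:,0].tolist())
up(d2['c'][150:300,390:512],'w12m',5)
```

```text
a (224, 275, 29, 23) [[225, 275], [225, 297], [252, 296], [252, 276]]
b (476, 236, 36, 40) [[511, 236], [476, 245], [476, 268], [480, 275], [511, 268]]
```

View pics/w12m.png

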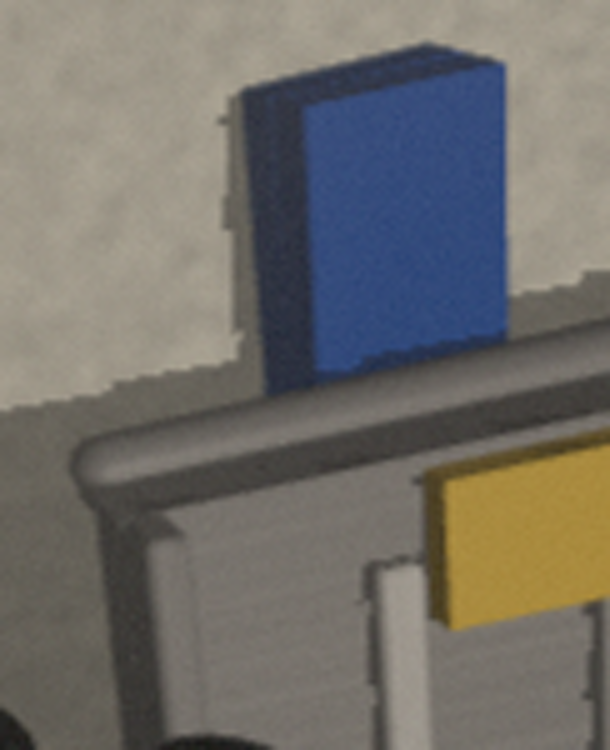

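carry_out:
  moves:
    - {"claw": 0.015, "xyz": [0.008, 0, 0], "turn": 0}
    - {"claw": 0.015, "xyz": [0.015, 0, -0.001], "turn": 0}
    - {"claw": 0.015, "xyz": [0.02, 0, 0], "turn": 0}
    - {"claw": 0.015, "xyz": [0.02, 0, -0.02], "turn": 0}
    - {"claw": 0.015, "xyz": [0, -0.04, 0], "turn": 0}
    - {"claw": 0.015, "xyz": [0, -0.05, 0], "turn": 0}
    - {"claw": 0.015, "xyz": [0, -0.05, 0], "turn": 0}
    - {"claw": 0.015, "xyz": [0, 0, 0], "turn": 0}

```text
clock: 25.05
position: [442.7, -143.4, 56.4]
ee_rot: [0.001, -0.05, 0.999, -0.001]
wrist_force: [-0.4, 0.9, -0.6]
finger_gap: 25.5
```

Run:
```python
from h import *
s=st();p=snapshot('wrist');up(p['color'],'w17')
p=snapshot('side');up(p['color'][130:270,210:370],'s17',4.5)
p=snapshot('top');up(p['color'][110:240,200:420],'t17',3.5)
```

```text
t 25.05 pos [ 442.7 -143.4   56.4] yawx 185.72 tilt [ 0.002 -0.001 -1.   ] F [-0.4  0.9 -0.6] gap 25.5
```

View pics/w17.png

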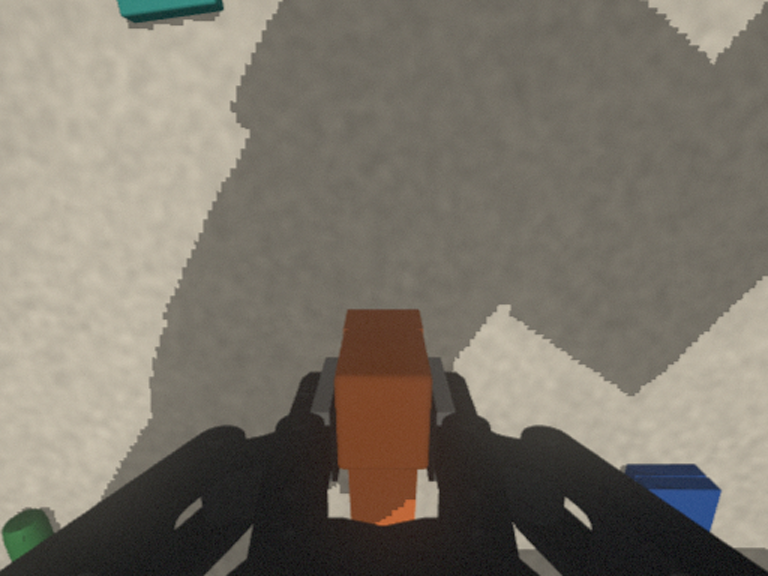

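View pics/s17.png

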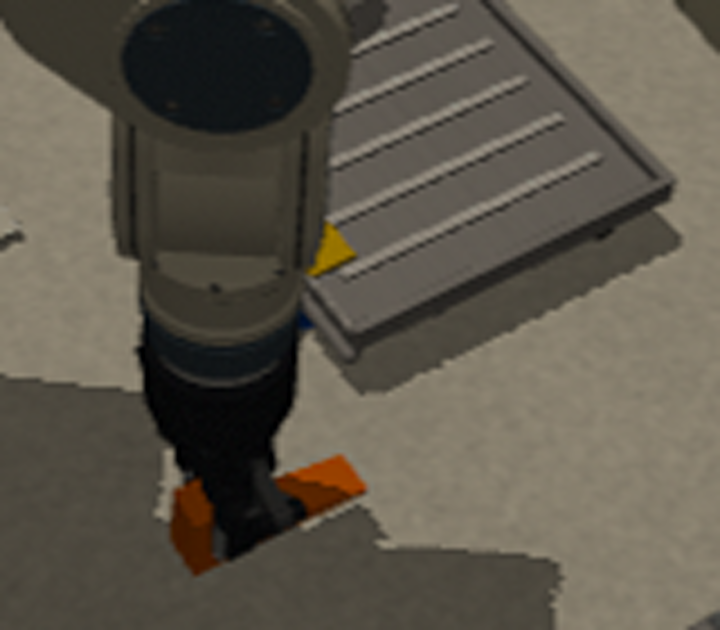

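View pics/t17.png

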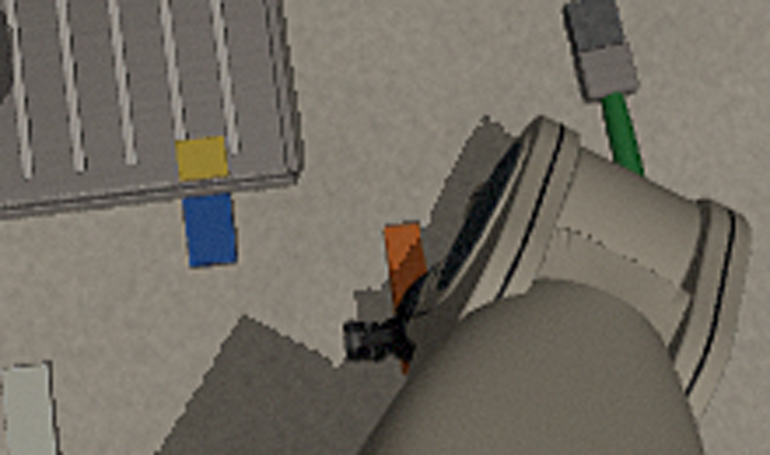

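Run:
```python
from h import *
from scipy.optimize import brentq
d=np.load('w12.npz');K,M=d['K'],d['M'];C=np.linalg.inv(M)[:3,3]
a=np.radians(5.8);ex=np.array([np.cos(a),np.sin(a)])
for (r,o) in [((451,171.6),(453.6,225)),((491,163),(491.4,218))]:
    pr=ray(K,M,r,20)[:2]@ex; po=ray(K,M,o,20)[:2]@ex; pc=C[:2]@ex
    org=pr+50
    xv=po-org;xc=pc-org
    def f(g):
        p=np.array([xv,20]);c=np.array([xc,C[2]]);dd=(p-c)/np.linalg.norm(p-c);q=np.array([6,g+6])-c
        return dd[0]*q[1]-dd[1]*q[0]-6
    print('rear',pr,'xv',xv,'xc',xc,[ (g,round(f(g),2)) for g in range(17,38,3)])
    try: print('gap',brentq(f,10,45))
    except Exception as e: print(e)
```

```text
rear 504.91828028324 xv 3.5644933052378747 xc -152.0319099295442 [(17, np.float64(-2.38)), (20, np.float64(-0.87)), (23, np.float64(0.64)), (26, np.float64(2.15)), (29, np.float64(3.66)), (32, np.float64(5.17)), (35, np.float64(6.68))]
gap 21.734640514718183
rear 505.6269868249315 xv 4.285340507986007 xc -152.74061647123574 [(17, np.float64(-3.0)), (20, np.float64(-1.48)), (23, np.float64(0.04)), (26, np.float64(1.56)), (29, np.float64(3.09)), (32, np.float64(4.61)), (35, np.float64(6.13))]
gap 22.916837801116266
```

carry_out:
  moves:
    - {"claw": 0.015, "xyz": [0, 0, 0.02], "turn": 0}
    - {"claw": 0.015, "xyz": [0, 0, 0.017], "turn": 0}
    - {"claw": 0.015, "xyz": [0, 0, 0.003], "turn": 0}
    - {"claw": 0.015, "xyz": [0, 0, 0], "turn": 0}
    - {"claw": 0.05, "xyz": [0, 0, 0], "turn": 0}
    - {"claw": 0.05, "xyz": [0, 0, 0], "turn": 0}
    - {"claw": 0.05, "xyz": [0, 0, -0.05], "turn": 0}
    - {"claw": 0.055, "xyz": [0, 0, -0.04], "turn": 0}

```text
clock: 26.2
position: [441.0, -140.1, 108.0]
ee_rot: [0.0, -0.052, 0.999, -0.0]
wrist_force: [0.3, -0.1, -0.4]
finger_gap: 55.1
```

Run:
```python
from h import *
s=st();go(s,[525,9.8,105],185.8)
```

```text
t 26.2 pos [ 441.  -140.1  108. ] yawx 185.93 tilt [ 0. -0. -1.] F [ 0.3 -0.1 -0.4] gap 55.1
turn 0.13 shift [-98.7 140.6   3. ]
```

carry_out:
  moves:
    - {"claw": 0.055, "xyz": [-0.032, 0.047, 0], "turn": 0}
    - {"claw": 0.055, "xyz": [-0.032, 0.047, 0], "turn": 0}
    - {"claw": 0.055, "xyz": [-0.032, 0.046, 0], "turn": 0}
    - {"claw": 0.055, "xyz": [0, 0, 0.03], "turn": 0}
    - {"claw": 0.055, "xyz": [0, 0, 0.03], "turn": 0}
    - {"claw": 0.055, "xyz": [0, 0, 0.02], "turn": 0}
    - {"claw": 0.055, "xyz": [0, 0, 0], "turn": 0}
    - {"claw": 0.055, "xyz": [0, 0, 0], "turn": 0}

```text
clock: 27.2
position: [522.6, 9.0, 27.2]
ee_rot: [0.001, -0.052, 0.999, -0.0]
wrist_force: [0.0, 0.1, -0.5]
finger_gap: 55.2
```

Run:
```python
from h import *
s=st();go(s,[523,9.6,14.5],185.8);p=snapshot('wrist');up(p['color'],'w18')
```

```text
t 27.2 pos [522.6   9.   27.2] yawx 185.93 tilt [ 0.001 -0.    -1.   ] F [ 0.   0.1 -0.5] gap 55.2
turn 0.13 shift [-0.5  0.5 12.7]
```

View pics/w18.png

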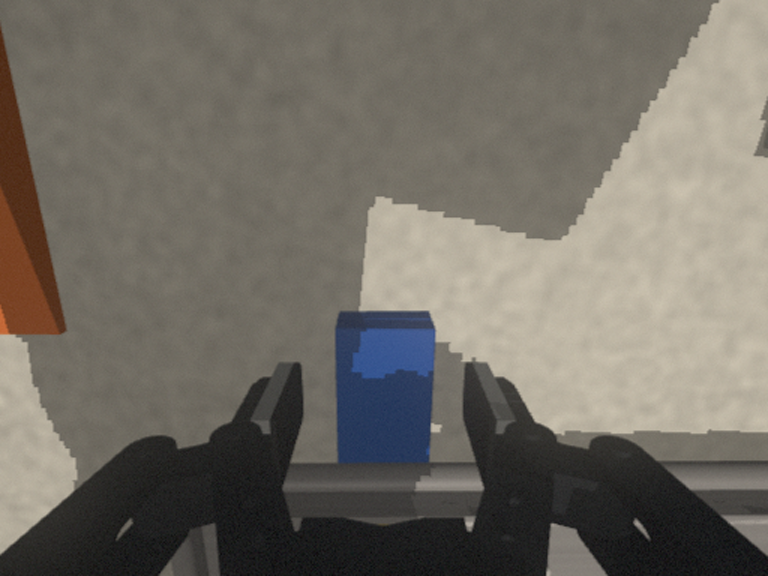

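carry_out:
  moves:
    - {"claw": 0.055, "xyz": [0, 0, 0.0125], "turn": 0}
    - {"claw": 0.055, "xyz": [0, 0, 0], "turn": 0}
    - {"claw": 0.03, "xyz": [0, 0, 0], "turn": 0}
    - {"claw": 0.03, "xyz": [0, 0, 0], "turn": 0}
    - {"claw": 0.03, "xyz": [0, 0, 0], "turn": 0}
    - {"claw": 0.03, "xyz": [0, 0, 0], "turn": 0}

```text
clock: 28.0
position: [522.1, 9.1, 14.2]
ee_rot: [0.0, -0.052, 0.999, -0.0]
wrist_force: [-2.3, -0.1, 5.9]
finger_gap: 33.6
```

carry_out:
  moves:
    - {"claw": 0.03, "xyz": [0, 0, -0.001], "turn": 0}
    - {"claw": 0.03, "xyz": [0.02, 0, 0], "turn": 0}
    - {"claw": 0.03, "xyz": [0.035, 0, 0], "turn": 0}
    - {"claw": 0.03, "xyz": [0.035, 0, 0], "turn": 0}
    - {"claw": 0.03, "xyz": [0.015, 0, -0.02], "turn": 0}
    - {"claw": 0.03, "xyz": [0, 0, -0.04], "turn": 0}
    - {"claw": 0.03, "xyz": [0, 0, 0], "turn": 0}

```text
clock: 28.88
position: [419.2, -2.0, 77.1]
ee_rot: [0.002, -0.052, 0.999, -0.001]
wrist_force: [0.1, 0.3, -0.6]
finger_gap: 33.8
```

Run:
```python
from h import *
s=st();go(s,[404,-250,75],186);p=snapshot('wrist');up(p['color'],'w19')
p=snapshot('side');up(p['color'][130:270,210:370],'s19',4.5)
```

```text
t 28.88 pos [419.2  -2.   77.1] yawx 185.94 tilt [ 0.005 -0.001 -1.   ] F [ 0.1  0.3 -0.6] gap 33.8
turn -0.06 shift [  41.  -245.     2.1]
```

View pics/w19.png

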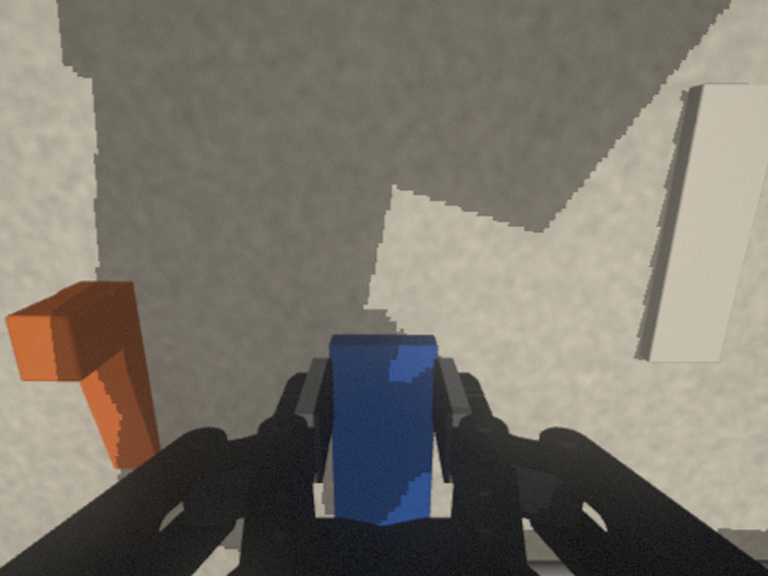

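View pics/s19.png

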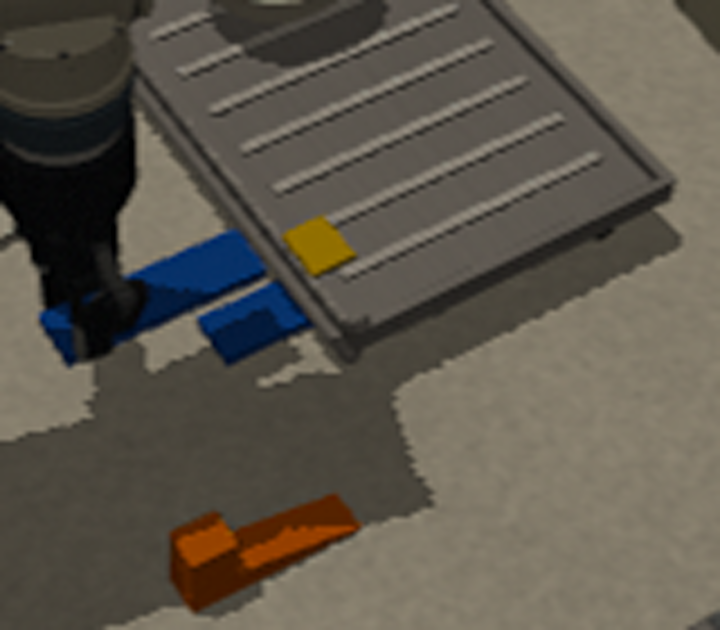

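carry_out:
  moves:
    - {"claw": 0.03, "xyz": [0.008, -0.049, 0], "turn": 0}
    - {"claw": 0.03, "xyz": [0.008, -0.049, 0], "turn": 0}
    - {"claw": 0.03, "xyz": [0.008, -0.049, 0], "turn": 0}
    - {"claw": 0.03, "xyz": [0.008, -0.049, 0], "turn": 0}
    - {"claw": 0.03, "xyz": [0.008, -0.049, 0], "turn": 0}
    - {"claw": 0.03, "xyz": [0, 0, 0], "turn": 0}
    - {"claw": 0.03, "xyz": [0, 0, 0.035], "turn": 0}
    - {"claw": 0.03, "xyz": [0, 0, 0.03], "turn": 0}

```text
clock: 29.98
position: [402.6, -248.4, 7.9]
ee_rot: [-0.001, -0.052, 0.999, 0.001]
wrist_force: [1.1, 0.2, -0.8]
finger_gap: 33.4
```

carry_out:
  moves:
    - {"claw": 0.03, "xyz": [0, 0, 0.006], "turn": 0}
    - {"claw": 0.03, "xyz": [0, 0, 0], "turn": 0}

```text
clock: 30.22
position: [402.0, -247.8, 4.1]
ee_rot: [-0.001, -0.052, 0.999, 0.001]
wrist_force: [-8.7, 4.8, 19.9]
finger_gap: 33.6
```

Release, lift, and go back over the wedge.

carry_out:
  moves:
    - {"claw": 0.055, "xyz": [0, 0, 0], "turn": 0}
    - {"claw": 0.055, "xyz": [0, 0, 0], "turn": 0}
    - {"claw": 0.055, "xyz": [0, 0, -0.05], "turn": 0}
    - {"claw": 0.055, "xyz": [0, 0, -0.045], "turn": 0}
    - {"claw": 0.055, "xyz": [-0.015, 0.05, 0], "turn": 0}
    - {"claw": 0.055, "xyz": [-0.013, 0.05, 0], "turn": 0}
    - {"claw": 0.055, "xyz": [0, 0, 0], "turn": 0}
    - {"claw": 0.055, "xyz": [0, 0, 0], "turn": 0}

```text
clock: 31.22
position: [420.8, -147.0, 98.6]
ee_rot: [-0.0, -0.052, 0.999, -0.0]
wrist_force: [0.0, -0.7, -0.4]
finger_gap: 55.1
```

Run:
```python
from h import *
s=st();p=snapshot('wrist');up(p['color'],'w20');np.savez('w20',c=p['color'],K=p['intrinsics'],M=w2c(p,s))
K=np.array(p['intrinsics']);M=w2c(p,s)
for c in segs(p,'orange'):print(cv2.boundingRect(c),und(c,K,M,50)[1])
```

```text
t 31.23 pos [ 420.8 -147.    98.6] yawx 186.0 tilt [-0. -0. -1.] F [ 0.  -0.7 -0.4] gap 55.1
(245, 217, 36, 93) ((456.33001708984375, -138.62721252441406), (74.74323272705078, 24.193368911743164), 5.45546817779541)
```

View pics/w20.png

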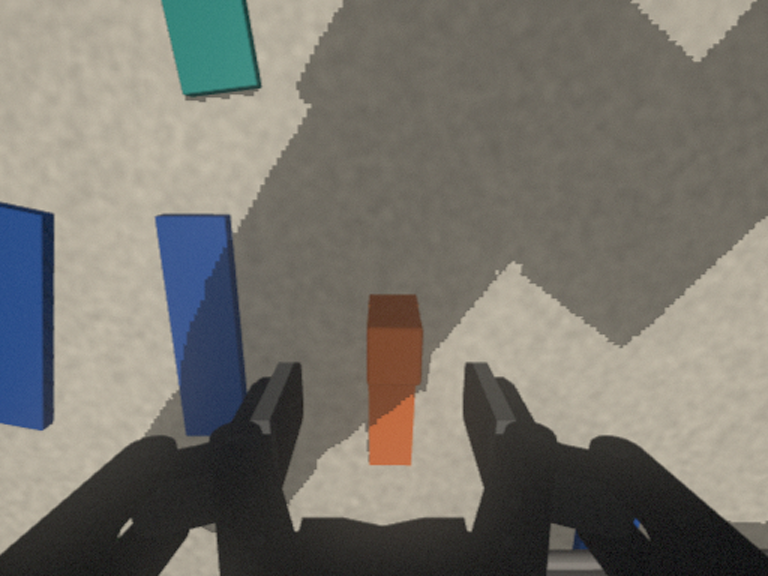

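Run:
```python
from h import *
d=np.load('w20.npz');K,M=d['K'],d['M'];s=sensors.observe()
P=[ray(K,M,[u/1.5,v/1.5],50)[:2] for u,v in [(367,326),(422,326),(368,384),(420,384)]];c=np.mean(P,0);print(np.round(P,1),c)
print(ray(K,M,[391/1.5,464/1.5],4))
go(s,[c[0]-1,c[1],15],186)
```

```text
[[ 420.8 -154.4]
 [ 418.1 -129.5]
 [ 450.1 -151.1]
 [ 447.5 -126.6]] [ 434.12451506 -140.42378752]
[ 529.44453026 -130.497146      4.        ]
turn -0.06 shift [-13.    5.8  83.6]
```

carry_out:
  moves:
    - {"claw": 0.05, "xyz": [-0.013, 0.006, 0.02], "turn": 0}
    - {"claw": 0.05, "xyz": [0, 0, 0.04], "turn": 0}
    - {"claw": 0.05, "xyz": [0, 0, 0.0235], "turn": 0}
    - {"claw": 0.05, "xyz": [0, 0, 0], "turn": 0}
    - {"claw": 0.015, "xyz": [0, 0, 0], "turn": 0}
    - {"claw": 0.015, "xyz": [0, 0, 0], "turn": 0}
    - {"claw": 0.015, "xyz": [0, 0, 0], "turn": 0}
    - {"claw": 0.015, "xyz": [0, 0, 0], "turn": 0}

```text
clock: 32.28
position: [433.6, -140.5, 16.3]
ee_rot: [0.001, -0.052, 0.999, -0.001]
wrist_force: [-2.0, -2.7, 7.1]
finger_gap: 25.4
```

Run:
```python
from h import *
s=st();go(s,[446,1.3,45],185.9)
```

```text
t 32.27 pos [ 433.6 -140.5   16.3] yawx 185.93 tilt [ 0.002 -0.002 -1.   ] F [-2.  -2.7  7.1] gap 25.4
turn 0.03 shift [-26.9 139.7 -28.7]
```

carry_out:
  moves:
    - {"claw": 0.015, "xyz": [0, 0, -0.03], "turn": 0}
    - {"claw": 0.015, "xyz": [-0.006, 0.035, 0], "turn": 0}
    - {"claw": 0.015, "xyz": [-0.007, 0.035, 0], "turn": 0}
    - {"claw": 0.015, "xyz": [-0.007, 0.035, 0], "turn": 0}
    - {"claw": 0.015, "xyz": [-0.007, 0.035, 0], "turn": 0}
    - {"claw": 0.015, "xyz": [0, 0, 0], "turn": 0}
    - {"claw": 0.015, "xyz": [0, 0, 0], "turn": 0}

```text
clock: 33.15
position: [445.5, 2.1, 45.5]
ee_rot: [0.0, -0.052, 0.999, -0.0]
wrist_force: [-0.4, -0.9, -1.1]
finger_gap: 25.4
```

Run:
```python
from h import *
s=st();go(s,[446,1.3,27],185.9);p=snapshot('wrist');up(p['color'],'w21')
p=snapshot('side');up(p['color'][100:230,210:370],'s21',4.5)
```

```text
t 33.15 pos [445.5   2.1  45.5] yawx 185.98 tilt [ 0. -0. -1.] F [-0.4 -0.9 -1.1] gap 25.4
turn 0.08 shift [-0.4 -0.8 18.5]
```

View pics/w21.png

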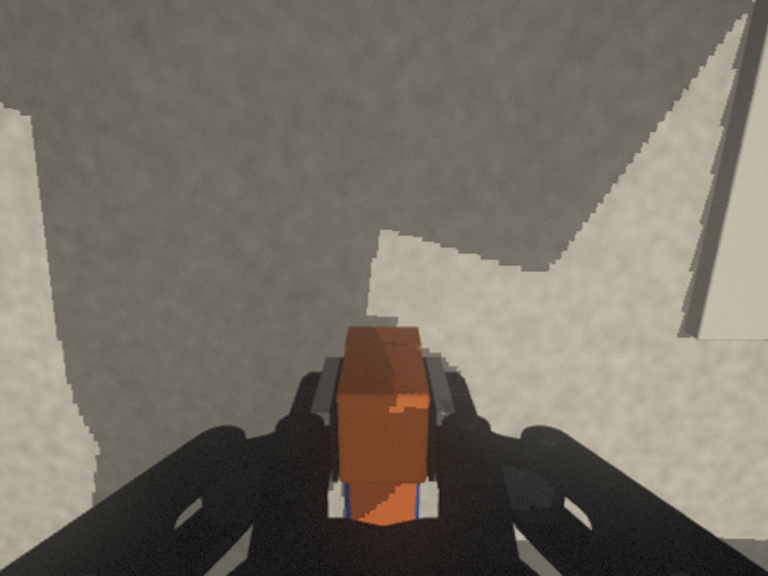

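View pics/s21.png

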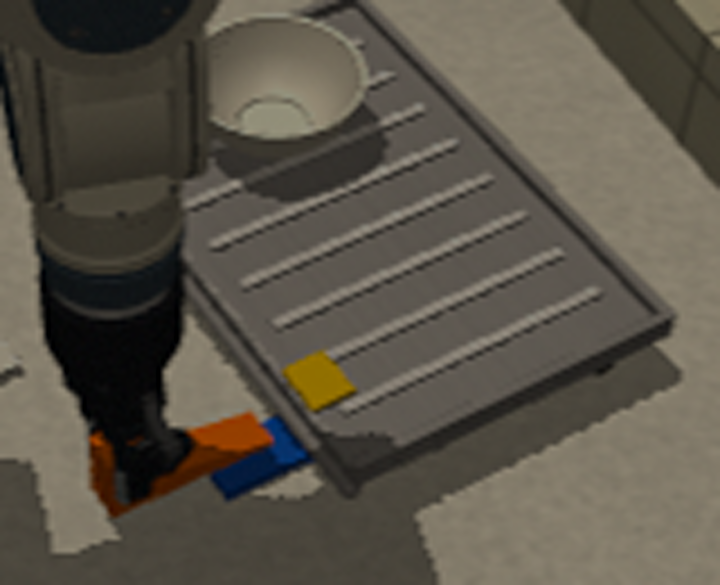

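carry_out:
  moves:
    - {"claw": 0.015, "xyz": [0, -0.0008, 0.01], "turn": 0}
    - {"claw": 0.015, "xyz": [0, 0, 0.008], "turn": 0}
    - {"claw": 0.015, "xyz": [0, 0, 0], "turn": 0}
    - {"claw": 0.015, "xyz": [0, 0, 0], "turn": 0}

```text
clock: 33.75
position: [445.3, 1.4, 27.1]
ee_rot: [-0.0, -0.052, 0.999, 0.0]
wrist_force: [-0.3, 0.2, -0.7]
finger_gap: 25.1
```

carry_out:
  moves:
    - {"claw": 0.015, "xyz": [-0.012, 0, 0], "turn": 0}
    - {"claw": 0.015, "xyz": [0, 0, 0], "turn": 0}

```text
clock: 34.0
position: [458.7, 2.7, 27.5]
ee_rot: [0.001, -0.052, 0.999, -0.0]
wrist_force: [-0.4, 0.4, -0.0]
finger_gap: 25.0
```

carry_out:
  moves:
    - {"claw": 0.015, "xyz": [-0.01, 0, 0], "turn": 0}
    - {"claw": 0.015, "xyz": [0, 0, 0], "turn": 0}

```text
clock: 34.25
position: [468.2, 3.7, 27.3]
ee_rot: [0.0, -0.052, 0.999, -0.0]
wrist_force: [-0.3, -0.1, -1.7]
finger_gap: 25.0
```

carry_out:
  moves:
    - {"claw": 0.015, "xyz": [-0.006, 0, 0.0005], "turn": 0}
    - {"claw": 0.015, "xyz": [0, 0, 0], "turn": 0}

```text
clock: 34.5
position: [473.7, 4.3, 26.7]
ee_rot: [0.0, -0.052, 0.999, -0.0]
wrist_force: [-0.3, -0.4, -0.7]
finger_gap: 25.1
```

carry_out:
  moves:
    - {"claw": 0.015, "xyz": [-0.01, 0, 0], "turn": 0}
    - {"claw": 0.015, "xyz": [0, 0, 0], "turn": 0}

```text
clock: 34.75
position: [484.1, 5.3, 26.8]
ee_rot: [0.0, -0.052, 0.999, -0.0]
wrist_force: [0.2, 0.0, -0.5]
finger_gap: 25.3
```

carry_out:
  moves:
    - {"claw": 0.015, "xyz": [-0.006, 0, 0], "turn": 0}
    - {"claw": 0.015, "xyz": [0, 0, 0], "turn": 0}

```text
clock: 35.0
position: [489.6, 6.0, 26.8]
ee_rot: [0.0, -0.052, 0.999, -0.0]
wrist_force: [-1.0, -0.6, -0.3]
finger_gap: 25.5
```

Now I'll go in smaller steps, one call at a time.

carry_out:
  moves:
    - {"claw": 0.015, "xyz": [-0.005, 0, 0], "turn": 0}
    - {"claw": 0.015, "xyz": [0, 0, 0], "turn": 0}

```text
clock: 35.25
position: [494.5, 6.5, 26.8]
ee_rot: [0.0, -0.052, 0.999, -0.0]
wrist_force: [0.2, -0.8, -1.2]
finger_gap: 25.4
```

carry_out:
  moves:
    - {"claw": 0.015, "xyz": [-0.003, 0, 0], "turn": 0}
    - {"claw": 0.015, "xyz": [0, 0, 0], "turn": 0}

```text
clock: 35.5
position: [497.4, 6.8, 26.8]
ee_rot: [0.0, -0.052, 0.999, -0.0]
wrist_force: [0.5, -0.2, -0.7]
finger_gap: 25.5
```

carry_out:
  moves:
    - {"claw": 0.015, "xyz": [-0.003, 0, 0], "turn": 0}
    - {"claw": 0.015, "xyz": [0, 0, 0], "turn": 0}

```text
clock: 35.75
position: [500.4, 7.1, 26.8]
ee_rot: [0.0, -0.052, 0.999, -0.0]
wrist_force: [0.3, 1.1, -0.8]
finger_gap: 25.5
```

carry_out:
  moves:
    - {"claw": 0.015, "xyz": [-0.003, 0, 0], "turn": 0}
    - {"claw": 0.015, "xyz": [0, 0, 0], "turn": 0}

```text
clock: 36.0
position: [503.4, 7.4, 26.8]
ee_rot: [0.0, -0.052, 0.999, -0.0]
wrist_force: [0.3, -0.2, -1.3]
finger_gap: 25.4
```

carry_out:
  moves:
    - {"claw": 0.015, "xyz": [-0.003, 0, 0], "turn": 0}
    - {"claw": 0.015, "xyz": [0, 0, 0], "turn": 0}

```text
clock: 36.25
position: [506.3, 7.7, 26.8]
ee_rot: [0.0, -0.052, 0.999, -0.0]
wrist_force: [-0.6, -0.3, -1.3]
finger_gap: 25.5
```

carry_out:
  moves:
    - {"claw": 0.015, "xyz": [-0.002, 0, 0], "turn": 0}
    - {"claw": 0.015, "xyz": [0, 0, 0], "turn": 0}

```text
clock: 36.5
position: [508.2, 7.9, 26.8]
ee_rot: [0.0, -0.052, 0.999, -0.0]
wrist_force: [0.3, 0.0, -0.4]
finger_gap: 24.9
```

carry_out:
  moves:
    - {"claw": 0.015, "xyz": [-0.002, 0, 0], "turn": 0}
    - {"claw": 0.015, "xyz": [0, 0, 0], "turn": 0}

```text
clock: 36.75
position: [510.2, 8.1, 26.8]
ee_rot: [0.0, -0.052, 0.999, -0.0]
wrist_force: [-0.4, -0.6, -0.4]
finger_gap: 25.1
```

carry_out:
  moves:
    - {"claw": 0.015, "xyz": [-0.002, 0, 0.0005], "turn": 0}
    - {"claw": 0.015, "xyz": [0, 0, 0], "turn": 0}

```text
clock: 37.0
position: [512.0, 8.4, 26.3]
ee_rot: [-0.0, -0.052, 0.999, -0.0]
wrist_force: [-0.9, -0.3, 2.1]
finger_gap: 25.1
```

carry_out:
  moves:
    - {"claw": 0.015, "xyz": [-0.002, 0, 0], "turn": 0}
    - {"claw": 0.015, "xyz": [0, 0, 0], "turn": 0}

```text
clock: 37.25
position: [514.1, 8.6, 26.3]
ee_rot: [-0.0, -0.052, 0.999, -0.0]
wrist_force: [-1.9, -0.2, 2.5]
finger_gap: 25.3
```

carry_out:
  moves:
    - {"claw": 0.015, "xyz": [-0.002, 0, 0], "turn": 0}
    - {"claw": 0.015, "xyz": [0, 0, 0], "turn": 0}

```text
clock: 37.5
position: [515.0, 8.7, 26.3]
ee_rot: [-0.001, -0.052, 0.999, -0.0]
wrist_force: [-7.3, -1.0, 7.6]
finger_gap: 25.2
```

carry_out:
  moves:
    - {"claw": 0.015, "xyz": [-0.001, 0, 0], "turn": 0}
    - {"claw": 0.015, "xyz": [0, 0, 0], "turn": 0}

```text
clock: 37.75
position: [515.0, 8.7, 26.3]
ee_rot: [-0.002, -0.052, 0.999, -0.0]
wrist_force: [-11.5, -2.4, 11.7]
finger_gap: 25.4
```

carry_out:
  moves:
    - {"claw": 0.015, "xyz": [-0.001, 0, 0], "turn": 0}
    - {"claw": 0.015, "xyz": [0, 0, 0], "turn": 0}

```text
clock: 38.0
position: [515.1, 8.8, 26.3]
ee_rot: [-0.003, -0.052, 0.999, -0.0]
wrist_force: [-15.2, -2.7, 15.1]
finger_gap: 25.0
```

carry_out:
  moves:
    - {"claw": 0.015, "xyz": [-0.0015, 0, 0], "turn": 0}
    - {"claw": 0.015, "xyz": [0, 0, 0], "turn": 0}

```text
clock: 38.25
position: [515.2, 8.8, 26.3]
ee_rot: [-0.004, -0.052, 0.999, -0.0]
wrist_force: [-22.8, -3.8, 19.6]
finger_gap: 25.3
```

carry_out:
  moves:
    - {"claw": 0.015, "xyz": [-0.001, 0, -0.0003], "turn": 0}
    - {"claw": 0.015, "xyz": [0, 0, 0], "turn": 0}

```text
clock: 38.5
position: [515.4, 8.9, 26.3]
ee_rot: [-0.005, -0.052, 0.999, -0.001]
wrist_force: [-24.5, -4.8, 20.3]
finger_gap: 25.3
```

carry_out:
  moves:
    - {"claw": 0.015, "xyz": [0, 0, 0], "turn": 0}
    - {"claw": 0.015, "xyz": [0, 0, 0], "turn": 0}
    - {"claw": 0.015, "xyz": [0, 0, 0], "turn": 0}
    - {"claw": 0.015, "xyz": [0, 0, 0], "turn": 0}

```text
clock: 39.0
position: [515.4, 8.9, 26.3]
ee_rot: [-0.005, -0.052, 0.999, -0.0]
wrist_force: [-25.3, -4.6, 18.2]
finger_gap: 25.2
```

Run:
```python
from h import *
s=st();p=snapshot('wrist');up(p['color'],'w22')
p=snapshot('side');up(p['color'][100:320,200:380],'s22',3.4)
p=snapshot('top');up(p['color'][40:340,60:440],'t22',2)
st()
```

```text
t 39.0 pos [515.4   8.9  26.3] yawx 185.9 tilt [-0.009 -0.001 -1.   ] F [-25.3  -4.6  18.2] gap 25.2
t 39.15 pos [515.4   8.9  26.3] yawx 185.91 tilt [-0.009 -0.001 -1.   ] F [-24.7  -4.9  19.6] gap 25.9
```

View pics/w22.png

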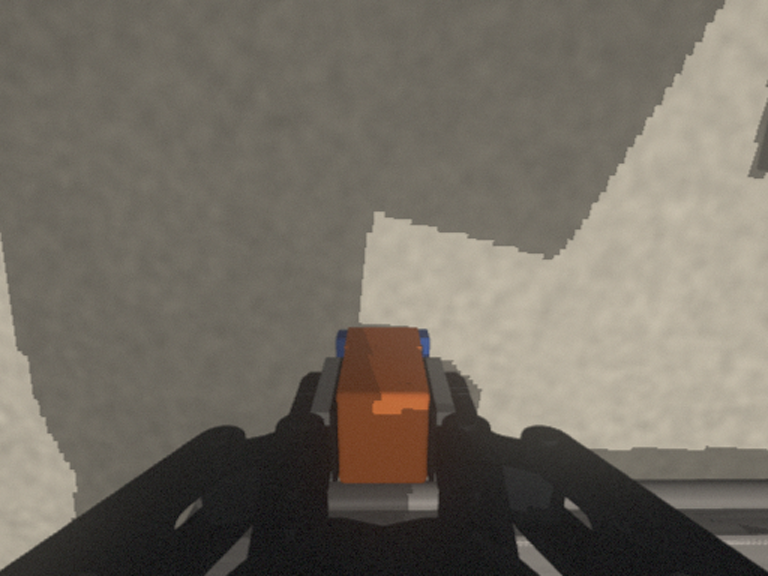

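View pics/s22.png

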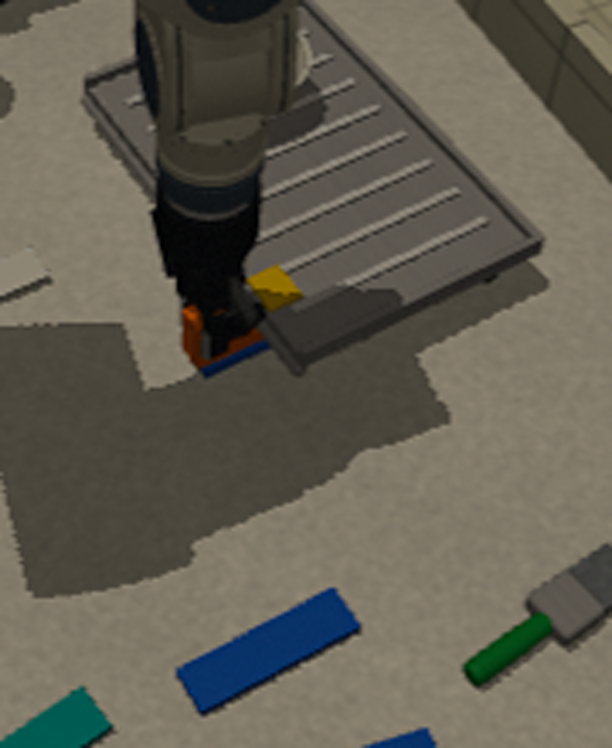

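View pics/t22.png

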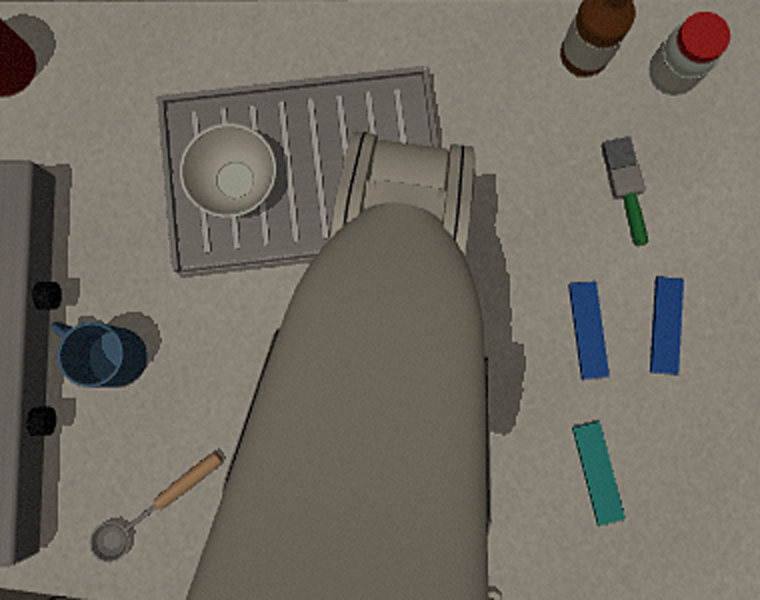

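carry_out:
  moves:
    - {"claw": 0.015, "xyz": [0, 0, -0.0006], "turn": 0}
    - {"claw": 0.015, "xyz": [0, 0, 0], "turn": 0}
    - {"claw": 0.015, "xyz": [0, 0, 0], "turn": 0}

```text
clock: 39.52
position: [515.4, 8.9, 26.3]
ee_rot: [-0.005, -0.051, 0.999, -0.0]
wrist_force: [-22.5, -3.9, 12.3]
finger_gap: 25.3
```

carry_out:
  moves:
    - {"claw": 0.015, "xyz": [-0.0005, 0, -0.0006], "turn": 0}
    - {"claw": 0.015, "xyz": [0, 0, 0], "turn": 0}
    - {"claw": 0.015, "xyz": [0, 0, 0], "turn": 0}

```text
clock: 39.9
position: [515.4, 8.9, 26.3]
ee_rot: [-0.005, -0.051, 0.999, -0.0]
wrist_force: [-21.4, -5.0, 6.8]
finger_gap: 25.2
```

carry_out:
  moves:
    - {"claw": 0.015, "xyz": [-0.0008, 0, 0], "turn": 0}
    - {"claw": 0.015, "xyz": [0, 0, 0], "turn": 0}
    - {"claw": 0.015, "xyz": [0, 0, 0], "turn": 0}
    - {"claw": 0.015, "xyz": [0, 0, 0], "turn": 0}

```text
clock: 40.4
position: [515.5, 9.0, 26.3]
ee_rot: [-0.006, -0.051, 0.999, -0.0]
wrist_force: [-25.6, -5.8, 10.3]
finger_gap: 25.0
```

Run:
```python
from h import *
st();print(robot.job_done());st()
```

```text
t 40.4 pos [515.5   9.   26.3] yawx 185.89 tilt [-0.012 -0.001 -1.   ] F [-25.6  -5.8  10.3] gap 25.0
the job is handed in; nothing more can be done
None
the job is handed in; nothing more can be done
```

I handed the job in at 40.4 s. One packer is in against the stop, and the wedge is jammed on top of it, still gripped and pressed in at about 26 N. No verdict was reported.

**What went wrong on the way:** I first stacked two packers, because I took the yellow mark to be thin and read the gap as about 31 mm. The wedge then jammed with only its nose in. The readings went up to about 78 N sideways and 68 N upward, roughly 104 N together, and the wedge slipped about 4 mm in the jaws. That is below the 120 N wrist limit. The force between wedge and edge was not measured, so I can't rule out that it briefly came near or passed the 100 N limit.

**How I mended it:** From where the wedge jammed and a second look at the images, I put the gap at about 24 mm. I took the second packer out, set it back near where it came from and gripped the wedge again.

**Last checks:**
- **Wedge depth:** the thin end is about 55 mm past the edge, by my estimate, and the grip block is about 25 mm short of it.
- **Edge contact:** I commanded the wedge about 1.2 mm upward and it did not rise, so the edge is holding it down.
- **Level and in line:** the tool tilt was about 0.01 rad and the wedge was in line with the board.
- **Spares and bystanders:** both spare packers are well over 120 mm away. The brush, mug, bowl and spoon look unmoved in the last pictures.

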